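Comb ferrite rods into a snug row with a hand rake

ROBOT

A 6-joint arm with a two-finger parallel gripper is mounted at the origin on the work surface. World frame = base frame: x ahead of the robot, y to its left, z up, the work surface at z = 0. Lengths are in m, angles in rad, forces in N, time in s.
With the tool pointing down it reaches from about 0.375 to 0.975 m from the base axis. Payload 3.8 kg.
Tool frame: the origin (TCP) lies at the very end of the fingers, on their centre line; the grasp point (between the pads) lies 19 mm behind it; z points along the fingers, x is the direction in which the jaws open and shut, and the axes are right-handed (so a half turn about z gives the same grasp; the last joint's range is limited). The gripper opens to 85 mm and grips with 20 to 120 N. Pads are 22 mm wide; open, the fingers measure 114 mm over their backs; the gripper's body (76 mm by 85 mm) begins 54 mm behind the grasp point. The pads swing forward as they close: fully open they stand 13 mm farther back than shut.
Start: joints at [1.082, 0.264, 1.604, -0, 1.274, -0.037], TCP at [0.295, 0.607, 0.195] pointing down, gripper open.
Joint ranges: [-2.63, 2.63], [-0.94, 2.18], [0.31, 2.57], [-1.31, 4.45], [0, 2.66], [-2.55, 2.55]. Speed limits (rad/s): [2.57, 2.57, 3.14, 3.14, 3.14, 3.14].

INTERFACE

Orientations are given as a rotation vector (axis times angle).
In Python, from workcell import bot gives the robot as it stands.
- The arm moves only by the tool carry_out, never from a script. Its argument "deltas" is a list of rows, each an object with "delta_pos": the shift along the tool's x, y, z in m, a list of three; "dr": the turn, a rotation vector about the tool's x, y, z in rad, a list of three. A call has 1 to 10 rows; each row shifts and turns the commanded pose from where the row before left it, along the tool's axes as they then stand; what a row does not reach is not made up. A row lasts 1/8 s, in which the tool goes at most 62.5 mm and 10.7 degrees, less where a joint would pass 70% of its speed; a pose out of reach is approached as far as the arm can. A call is refused whole if a number of a shift passes 0.0625 or a number of a turn 0.188, either way. A call with a gripper value outside its range is refused whole. "grip" is the opening, from 0 (shut) to 1 (fully open), set as the call begins (left out, the last holds). The fingers move at their own pace and stop on an object; "force" is the grip in N (left out, the last holds). Time passes only in rows, so rows that do not move let the fingers close. It gives the time, the measured TCP pose, the force and the opening at its end, in the units of the state.
- bot.read_state(): the state, without advancing time (a new reading comes with each control period).
- bot.read_camera(name): name is "scene" or "top"; returns a dict with "frame" (384x512x3 uint8, red, green, blue), "K" (3x3 intrinsics, pixels), "xyz" and "attitude" of the camera in the world. Camera axes: x right, y down, z forward; pixel columns grow to the right and rows downward; lengths in m; the calibration is good to about 2 mm. A picture is of the moment at which its call begins. There is no depth.
- bot.finish_job(): hands the job in, once; it reports no verdict.
The state is a dict: "time": time; "q": joint angles; "joint_vel": joint speeds; "joint_torque": joint torques, N m; "tool_pos": TCP position; "tcp_rot": TCP orientation; "wrist_force": force on the tool from outside, world axes, zero at the start; "torque": the same for the moment, N m; "width": opening from 0.0 (shut) to 1.0 (fully open).
Only numpy, scipy, OpenCV 4.12 (cv2) and the standard library are available. Lean on these libraries where they do the work, as an engineer would, in place of code of your own. Each camera call takes 0.05 s, during which the arm holds its last target.

TASK

Take the orange-handled rake from its cork pad and comb the four scattered ferrite rods on the white tray into one row, side by side and parallel, snug against the blue stop bar, feeling the row press up on the stop with about 10 newtons for half a second, never over 16 because ferrite is brittle. Then stand the rake back on its cork pad and let go of it. Touch the rods only with the rake, and leave the other things on the desk where they are.

Things in the scene. Friction and masses are not known exactly. Their poses are not given: they have to be found in the camera images.
- tray: Flat white board fixed to the desk, 150 mm (its x) by 360 mm (its y), 6 mm thick, no rims; origin at the centre of its underside, so its top is 6 mm up. A blue stop bar crosses it near its +y end, parallel to its x. The -y end is open: no rod lies between tray y = -80 and -180 mm at the start.
- stop_line (a point): Nominal place of the stop's working face (faces tray -y), on the tray top, 140 mm from the tray centre; axes as the tray. The bar, 140 mm long, 18 thick, 16 high, thumbscrews on top to 33 mm above the tray, is adjustable: it is clamped rigidly anywhere up to 20 mm either side of here along tray y. Its true place is not measured: find it by feel.
- rod1: Dark grey square ferrite rod, 12 x 12 mm section, 90 mm long along its x, 60 g or so; origin at the centre of its underside, lying on the tray. It lies roughly along the tray's x but up to 0.3 rad askew. Rod 1 of 4, counted from the stop.
- rod2: Dark grey square ferrite rod, 12 x 12 mm section, 90 mm long along its x, 60 g or so; origin at the centre of its underside, lying on the tray. It lies roughly along the tray's x but up to 0.3 rad askew. Rod 2 of 4, counted from the stop.
- rod3: Dark grey square ferrite rod, 12 x 12 mm section, 90 mm long along its x, 60 g or so; origin at the centre of its underside, lying on the tray. It lies roughly along the tray's x but up to 0.3 rad askew. Rod 3 of 4, counted from the stop.
- rod4: Dark grey square ferrite rod, 12 x 12 mm section, 90 mm long along its x, 60 g or so; origin at the centre of its underside, lying on the tray. It lies roughly along the tray's x but up to 0.3 rad askew. Rod 4 of 4, counted from the stop.
- rake_grip (a point): Middle of the rake's grip, 66 mm above its tine tips, with the rake's axes. The orange grip, 40 mm (x) by 20 mm thick (y), rises upright from 34 to 92 mm above the tine tips; pinch it across its thickness. The rake (200 g) stands on its tines on the pad.
- rake_foot (a point): Point under the rake's middle, level with its tine tips. Aluminium head 116 mm (x) by 38 mm (y), from 22 to 34 mm above here; below it two rows of seven steel tines along its long sides, outer faces 19 mm either side of the middle (along y), gaps of 10 mm, narrower than a rod. Both sides are alike: comb with either row.
- pad: Cork pad fixed to the desk on which the rake stands, 140 mm (x) by 70 mm (y), 4 mm thick; origin at the centre of its underside, top 4 mm up.
- board: Green circuit board, 90 x 60 mm, 13 mm high, loose bystander; origin at the centre of its underside.
- antenna: Black rubber-duck antenna, 175 mm long along its x, 16 mm thick, loose bystander lying on the desk; origin under its middle.
- adapter: Silver coaxial adapter, 19 mm across and 28 mm high, loose bystander standing on end; origin under its centre.
- fuseholder: Yellow plastic fuse holder, 50 x 20 mm, 22 mm high, loose bystander; origin under its centre.
- mug: Blue mug, 80 mm across, 90 mm high, loose bystander; origin under its centre.
Not all that is in view belongs to the job. Leave any purple or red look-alike of the rod4 alone.

How it is judged:
On the way:
1. the rake presses the closed row of rods against the stop with 7 to 16 N (contact force between rake and rod4 above 7 N and contact force between tray and rod1 above 5.5 N and y of rod2 in the frame of rod1 between -0.014 and -0.0105 m and y of rod3 in the frame of rod2 between -0.014 and -0.0105 m and y of rod4 in the frame of rod3 between -0.014 and -0.0105 m and angle between the x axis of each of rod1, rod2, rod3, rod4 and the x axis of tray, either way round below 0.06 rad), for 0.3 s.
At the end, for the whole second after the job is handed in: The four rods lie flat on the tray in one row against the stop, neighbours no more than 2 mm apart, each parallel to the stop within 0.06 rad; the rake stands upright on its cork pad, its middle within 25 mm of the pad's, released and at rest (y of rod2 in the frame of rod1 between -0.014 and -0.0105 m and y of rod3 in the frame of rod2 between -0.014 and -0.0105 m and y of rod4 in the frame of rod3 between -0.014 and -0.0105 m and angle between the x axis of each of rod1, rod2, rod3, rod4 and the x axis of tray, either way round below 0.06 rad and z of each of rod1, rod2, rod3, rod4 in the frame of tray below 0.009 m and y of rod1 in the frame of tray above 0.1115 m and angle between each of rod1, rod2, rod3, rod4's own z axis and vertical below 0.1 rad and horizontal distance between rake_grip and pad below 0.025 m and angle between rake_grip's own z axis and vertical below 0.06 rad and height (world z) of rake_grip between 0.066 and 0.073 m and linear speed of each of rake, rod1, rod2, rod3, rod4 below 0.01 m/s); the robot touches nothing.
It fails at once if the rake presses a rod with more than 16 N, or the row bears on the stop with more than 16 N (contact force between any of rake, tray and rod1 above 16 N or contact force between any of rake, tray and rod2 above 16 N or contact force between any of rake, tray and rod3 above 16 N or contact force between any of rake, tray and rod4 above 16 N).
It fails at once if the gripper or arm touches a rod (contact force between any of the fingers, the arm and rod1 above 0.3 N or contact force between any of the fingers, the arm and rod2 above 0.3 N or contact force between any of the fingers, the arm and rod3 above 0.3 N or contact force between any of the fingers, the arm and rod4 above 0.3 N).
It fails at once if the circuit board, antenna, adapter, fuse holder or mug is shifted by more than 15 mm (distance of any of board, antenna, adapter, fuseholder, mug from where it was at the start of the episode above 0.015 m).
It also fails if it takes over 58 s, if anything falls off the work surface, if the arm or the gripper's body presses on something with over 40 N, if the wrist force passes 120 N, or if a joint passes its speed limit or range.

## Working session

There is one attempt and no reset: what is moved stays moved. The work goes in short steps, Python scripts to look and compute and a tool call to move; the robot and the scene stay as the last step left them, time stands still between calls to the robot, and variables do not carry over. Pictures are saved under pics/ and viewed, and the job is handed in when it is done.

Besides the shell and the picture viewer there is one more tool, called after ">>>" as name([rows], argument=value, ...), one row to a line, values as JSON. carry_out: Moves the arm, as the interface text tells. Its arguments: {"type":"object","properties":{"deltas":{"type":"array"},"grip":{"type":"number"},"force":{"type":"number"}},"required":["deltas"]}

```bash
mkdir -p pics; ls
python3 - <<'E'
from workcell import bot
import cv2
s=bot.read_state(); print(s)
for n in("scene","top"):
    c=bot.read_camera(n); cv2.imwrite(f"pics/{n}0.png",c["frame"][:,:,::-1]); print(n,c["K"],c["xyz"],c["attitude"])
E
```

```text
pics
{'time': 0.0, 'q': array([ 1.08211827e+00,  2.64768588e-01,  1.60540733e+00,  4.38529241e-05,
        1.27371751e+00, -3.69084563e-02]), 'joint_vel': array([ 7.63937421e-04,  1.17141178e-03, -6.20013920e-04, -1.73646364e-03,
       -2.93592215e-05,  5.69140082e-04]), 'joint_torque': array([-8.99226943e-04, -5.15115952e+01, -3.67314506e+01, -1.19060187e-04,
        1.29339175e-02, -2.54442875e-05]), 'tool_pos': array([0.29427576, 0.60654514, 0.19363374]), 'tcp_rot': array([ 2.66160909,  1.6668669 , -0.00316339]), 'wrist_force': array([ 0.30450361,  0.36061138, -0.41998825]), 'torque': array([-0.02518162, -0.05732405,  0.00511553]), 'width': 1.0024682705421113}
scene [[487.94410603   0.         252.9160742 ]
 [  0.         487.94410603 190.68084888]
 [  0.           0.           1.        ]] [1.19338152 0.77778572 0.75573469] [-0.89765559 -2.41007922  1.19062304]
top [[428.66670376   0.         248.06994347]
 [  0.         428.66670376 191.34974793]
 [  0.           0.           1.        ]] [0.44712704 0.10094656 1.08925834] [-2.13774188  2.18032754 -0.14055018]
```

View pics/scene0.png

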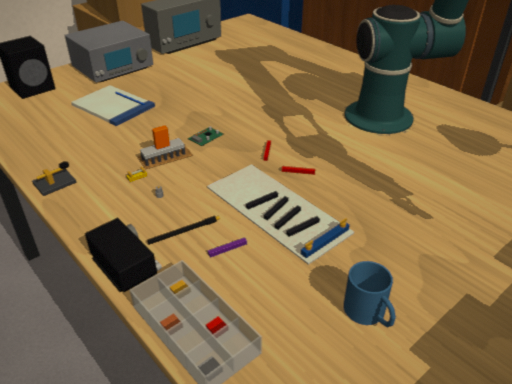

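View pics/top0.png

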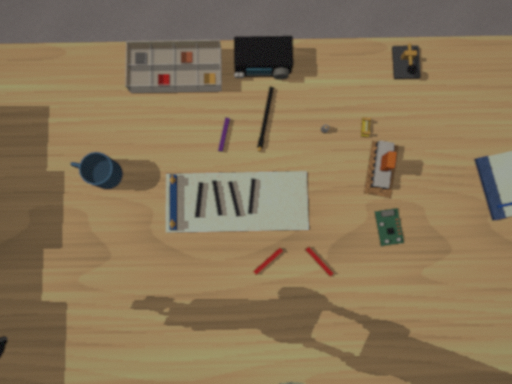

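The top view shows the tray at about (237,201) px with the stop at (173,202) and four dark rods between x=200 and 253. The rake on its pad is at (384,164), the board at (389,227) and the fuse holder at (367,127). The image's left side is world +y.

```bash
cat > h.py <<'E'
from workcell import bot
import cv2, numpy as np
from scipy.spatial.transform import Rotation as R
def ray(c,uv,z):
    uv=np.atleast_2d(uv).astype(float); d=np.c_[uv,np.ones(len(uv))]@np.linalg.inv(c["K"]).T
    d=d@R.from_rotvec(c["attitude"]).as_matrix().T; o=np.array(c["xyz"])
    return (o+d*((z-o[2])/d[:,2])[:,None])[:,:2]
def proj(c,P):
    p=(np.atleast_2d(P)-c["xyz"])@R.from_rotvec(c["attitude"]).as_matrix()
    p=p@c["K"].T; return p[:,:2]/p[:,2:]
def rect(c,cnt,z):
    w=ray(c,cnt.reshape(-1,2),z).astype(np.float32)*1000
    (x,y),(a,b),t=cv2.minAreaRect(w)
    if a<b: a,b,t=b,a,t+90
    t=(t+90)%180-90
    return x/1000,y/1000,a,b,np.radians(t)
def blobs(m,amin=15):
    cs,_=cv2.findContours(m.astype(np.uint8),cv2.RETR_EXTERNAL,cv2.CHAIN_APPROX_NONE)
    return [k for k in cs if cv2.contourArea(k)>amin]
E
python3 - <<'E'
from h import *
np.set_printoptions(precision=4,suppress=True)
c=bot.read_camera("top"); f=c["frame"]; h=cv2.cvtColor(f,cv2.COLOR_RGB2HSV)
cv2.imwrite("pics/topz.png",cv2.resize(f[100:270,150:420,::-1],None,fx=2.9,fy=2.9,interpolation=cv2.INTER_CUBIC))
H,S,V=[h[...,i].astype(int) for i in range(3)]
roi=np.zeros(H.shape,bool); roi[165:240,155:315]=1
w=(S<50)&(V>130)&roi
for k in blobs(w,200): print("tray",np.round(rect(c,k,.006),4))
for k in blobs((V<70)&roi,15): print("rod",cv2.boundingRect(k),np.round(rect(c,k,.012),4))
for k in blobs((H>100)&(H<125)&(S>120)&roi,15): print("stop",cv2.boundingRect(k),np.round(rect(c,k,.022),4))
r2=np.zeros(H.shape,bool); r2[130:200,350:410]=1
for k in blobs((H<14)&(S>190)&(V>120)&r2,15): print("orange",cv2.boundingRect(k),np.round(rect(c,k,.096),4))
for k in blobs((S<60)&(V>90)&r2,15): print("head",cv2.boundingRect(k),np.round(rect(c,k,.038),4))
s=bot.read_camera("scene"); f=s["frame"]
cv2.imwrite("pics/scz.png",cv2.resize(f[110:270,120:360,::-1],None,fx=3.3,fy=3.3,interpolation=cv2.INTER_CUBIC))
E
```

```text
tray [  0.5589   0.1238 358.7549 148.6799  -1.5707]
rod (196, 183, 7, 34) [ 0.5643  0.2187 84.5337  8.7874 -0.1205]
rod (229, 182, 11, 33) [ 0.5661  0.1301 84.5255  7.3654  0.2271]
rod (213, 181, 9, 34) [ 0.5685  0.1732 85.406   8.3427  0.1595]
rod (249, 180, 6, 33) [ 0.5706  0.0855 82.3428  7.5702 -0.1204]
stop (171, 183, 5, 38) [ 0.5595  0.2825 92.9856 10.0408  0.0013]
orange (383, 153, 13, 15) [ 0.6411 -0.2387 36.3967 25.1557 -0.2379]
head (373, 141, 21, 48) [  0.6414  -0.2438 117.369   42.0474  -0.1835]
```

View pics/topz.png

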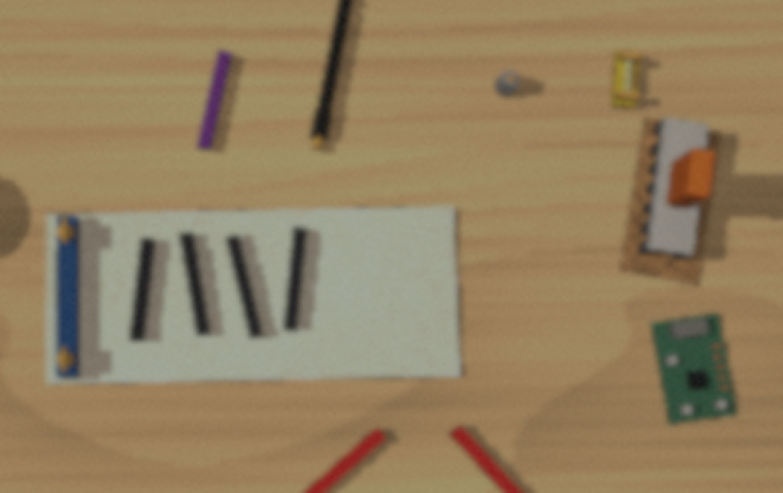

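View pics/scz.png

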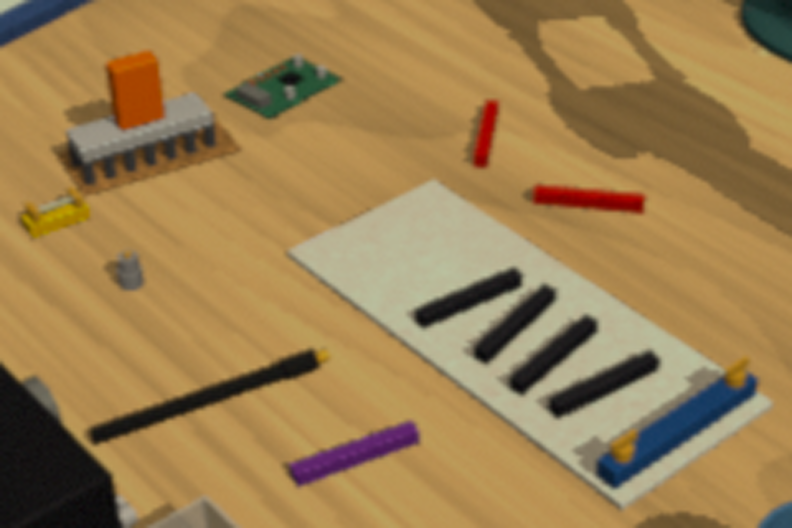

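The zooms show the rake standing on its pad, tilted about -0.2 rad in the top view, with a clear +y side on the grip. Next I'll refine the rake, stop and pad poses by drawing my estimate as an overlay.

```bash
cat > ov.py <<'E'
from h import *
np.set_printoptions(precision=4,suppress=True)
def box(x,y,yaw,lx,ly,z0,z1):
    c,s=np.cos(yaw),np.sin(yaw); P=[]
    for z in(z0,z1):
        for a,b in((1,1),(-1,1),(-1,-1),(1,-1)): P.append([x+c*a*lx/2-s*b*ly/2,y+s*a*lx/2+c*b*ly/2,z])
    return np.array(P)
def draw(img,c,P,k,off,col):
    p=((proj(c,P)+.5-off)*k).astype(int)
    for q in(p[:4],p[4:]): cv2.polylines(img,[q.reshape(-1,1,2)],True,col,1)
E
python3 - <<'E'
from ov import *
c=bot.read_camera("top"); f=c["frame"]; h=cv2.cvtColor(f,cv2.COLOR_RGB2HSV)
H,S,V=[h[...,i].astype(int) for i in range(3)]
print(V[150:170,380:398]); 
x,y,t=0.641,-0.2455,-0.19
s=bot.read_camera("scene")
for n,cc,(u0,u1,v0,v1) in(("t",c,(350,410,120,200)),("s",s,(130,200,115,175)),("st",c,(155,265,165,240)),):
    k=8 if n!="st" else 7
    img=cv2.resize(cc["frame"][v0:v1,u0:u1,::-1],None,fx=k,fy=k,interpolation=cv2.INTER_CUBIC)
    o=np.array([u0,v0])
    for args,col in((( x,y,t,.116,.038,.026,.038),(255,0,0)),((x,y,t,.04,.02,.038,.096),(0,255,0)),((x,y,t,.14,.07,0,.004),(255,0,255)),((.559,.1238,0,.15,.36,0,.006),(0,0,255)),((.559,.1238+.14+.01+.009,0,.14,.018,.006,.022),(0,255,0))):
        draw(img,cc,box(*args),k,o,col)
    cv2.imwrite(f"pics/ov_{n}.png",img)
E
```

```text
[[141 143 144 144 143 141 142 140 141 144 141 135 131 114 100  91  90  94]
 [142 144 145 143 143 141 138 137 141 145 144 141 134 127 116 108 101  99]
 [143 144 144 143 140 137 132 132 141 149 150 149 150 145 142 133 118 105]
 [144 143 142 137 134 131 126 129 139 153 153 156 156 155 152 143 125 111]
 [141 141 138 133 129 124 124 130 142 151 155 156 157 156 153 143 126 110]
 [140 137 132 127 125 121 126 133 146 154 158 158 158 157 151 138 122 110]
 [139 132 126 123 120 122 126 137 149 154 155 155 156 155 152 137 117 109]
 [136 131 123 122 122 121 126 136 150 154 158 158 156 156 151 134 113 109]
 [138 131 125 122 121 122 127 139 152 156 158 155 157 154 151 134 114 109]
 [138 131 123 121 121 123 127 139 152 157 157 157 157 155 150 135 116 112]
 [135 127 123 120 120 125 129 138 151 154 155 156 158 156 149 132 114 112]
 [134 126 121 121 122 125 127 140 151 157 159 157 157 155 147 130 114 111]
 [133 125 122 121 122 123 130 140 153 157 156 157 155 155 145 128 113 109]
 [133 126 122 122 121 125 133 144 153 158 157 156 156 152 141 125 113 111]
 [133 125 122 120 121 126 135 147 155 156 158 155 157 152 139 120 112 113]
 [131 124 121 123 124 126 136 145 152 153 155 157 156 151 136 117 112 113]
 [131 123 121 120 121 122 126 135 140 143 149 150 151 147 131 114 108 111]
 [128 123 120 119 115 110 110 111 115 123 129 132 136 131 118 106 107 111]
 [126 120 115 108 106  98  90  91  91  96 101 104 108 105 103 103 109 114]
 [126 115 107  99  93  87  86  85  87  86  88  90  89  88  93 102 110 114]]
```

View pics/ov_t.png

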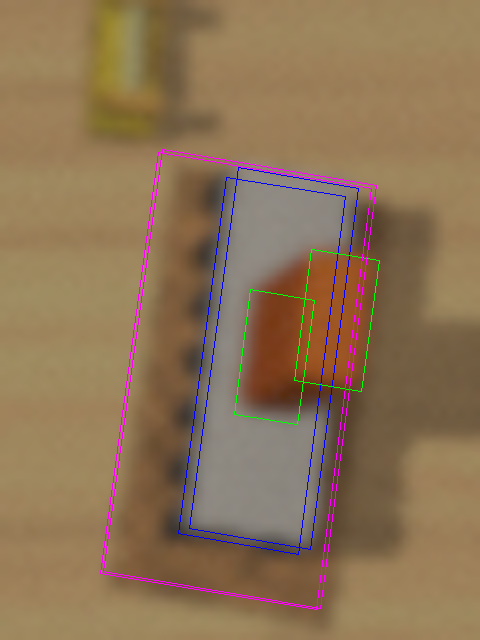

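View pics/ov_s.png

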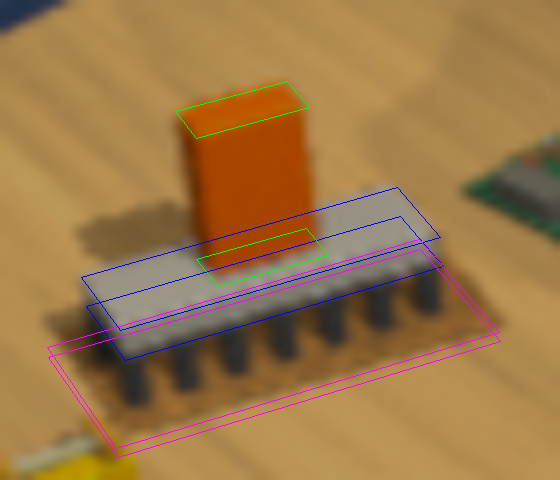

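View pics/ov_st.png

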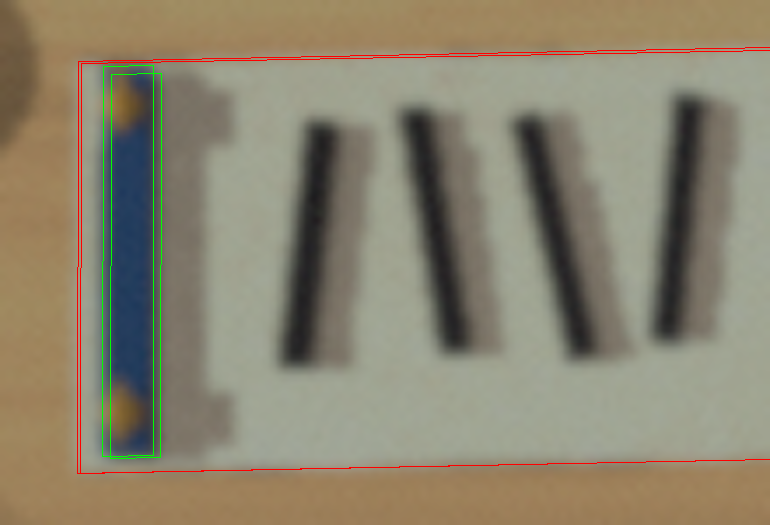

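The overlay fits well: the rake is at about (0.642, -0.246) with yaw -0.19, and the stop face is near world y 0.272. Next I'll write a planner helper that gives deltas in tool axes.

```bash
cat > plan.py <<'E'
import sys
from h import *
np.set_printoptions(precision=4,suppress=True)
def Rd(p): return np.array([[np.cos(p),np.sin(p),0],[np.sin(p),-np.cos(p),0],[0,0,-1]])
s=bot.read_state(); M=R.from_rotvec(s["tcp_rot"]).as_matrix()
print("t",round(s["time"],2),"pos",s["tool_pos"],"yaw",round(np.arctan2(M[1,0],M[0,0]),4),"tilt z",M[:,2],"F",s["wrist_force"],"T",s["torque"],"w",round(s["width"],3),"q",s["q"])
if len(sys.argv)>4:
    x,y,z,p=map(float,sys.argv[1:5]); T=Rd(p)
    print("dr",R.from_matrix(M.T@T).as_rotvec()," shift after turn",T.T@(np.array([x,y,z])-s["tool_pos"]))
E
python3 plan.py 0.642 -0.246 0.193 1.381
```

```text
t 0.3 pos [0.2946 0.607  0.1945] yaw 1.119 tilt z [-0.0004 -0.0007 -1.    ] F [0.219  0.0453 0.2235] T [0.0437 0.0217 0.0072] w 1.0 q [ 1.0821  0.2642  1.6045 -0.      1.2737 -0.0369]
dr [-0.0001  0.0008 -0.262 ]  shift after turn [-0.7721  0.5021  0.0015]
```

>>> carry_out([
  {"delta_pos":[0,0,0],"dr":[0,0,-0.131]},
  {"delta_pos":[0,0,0],"dr":[0,0,-0.131]},
  {"delta_pos":[-0.042,0.0275,0],"dr":[0,0,0]},
  {"delta_pos":[-0.042,0.0275,0],"dr":[0,0,0]},
  {"delta_pos":[-0.042,0.0275,0],"dr":[0,0,0]},
  {"delta_pos":[-0.042,0.0275,0],"dr":[0,0,0]},
  {"delta_pos":[-0.042,0.0275,0],"dr":[0,0,0]},
  {"delta_pos":[-0.042,0.0275,0],"dr":[0,0,0]},
  {"delta_pos":[-0.042,0.0275,0],"dr":[0,0,0]},
  {"delta_pos":[-0.042,0.0275,0],"dr":[0,0,0]},
])

```text
time: 1.55
tool_pos: [0.4478, 0.2343, 0.1952]
tcp_rot: [2.422, 2.001, 0.001]
wrist_force: [1.1, -0.2, -0.9]
width: 1.001
```

>>> carry_out([
  {"delta_pos":[-0.042,0.0275,0],"dr":[0,0,0]},
  {"delta_pos":[-0.042,0.0275,0],"dr":[0,0,0]},
  {"delta_pos":[-0.042,0.0275,0],"dr":[0,0,0]},
  {"delta_pos":[-0.042,0.0275,0],"dr":[0,0,0]},
  {"delta_pos":[-0.042,0.0275,0],"dr":[0,0,0]},
  {"delta_pos":[-0.042,0.0275,0],"dr":[0,0,0]},
  {"delta_pos":[-0.042,0.0275,0],"dr":[0,0,0]},
  {"delta_pos":[-0.042,0.0275,0],"dr":[0,0,0]},
  {"delta_pos":[0,0,0],"dr":[0,0,0]},
])

```text
time: 2.68
tool_pos: [0.6008, -0.139, 0.1947]
tcp_rot: [2.425, 1.996, -0.001]
wrist_force: [-0.3, 0.6, -0.0]
width: 1.002
```

```bash
python3 plan.py 0.642 -0.246 0.053 1.381
```

```text
t 2.67 pos [ 0.6008 -0.139   0.1947] yaw 1.3771 tilt z [ 0.0003 -0.0009 -1.    ] F [-0.3485  0.5581 -0.0081] T [-0.0013  0.0414 -0.0247] w 1.002 q [-0.2672  0.1546  1.7353 -0.0008  1.2511 -1.6441]
dr [ 0.0004  0.0008 -0.0039]  shift after turn [-0.0973  0.0606  0.1417]
```

>>> carry_out([
  {"delta_pos":[-0.0325,0.0202,0],"dr":[0,0,0]},
  {"delta_pos":[-0.0325,0.0202,0],"dr":[0,0,0]},
  {"delta_pos":[-0.0325,0.0202,0],"dr":[0,0,0]},
  {"delta_pos":[0,0,0.03],"dr":[0,0,0]},
  {"delta_pos":[0,0,0.03],"dr":[0,0,0]},
  {"delta_pos":[0,0,0],"dr":[0,0,0]},
])

```text
time: 3.42
tool_pos: [0.6384, -0.2409, 0.1314]
tcp_rot: [-2.416, -1.997, 0.005]
wrist_force: [-0.1, -0.2, 0.3]
width: 1.003
```

```bash
python3 plan.py 0.642 -0.246 0.053 1.381
python3 - <<'E'
from h import *
for n,(u0,u1,v0,v1) in(("scene",(100,240,80,200)),("top",(330,430,110,220))):
    c=bot.read_camera(n); cv2.imwrite(f"pics/a_{n}.png",cv2.resize(c["frame"][v0:v1,u0:u1,::-1],None,fx=5,fy=5,interpolation=cv2.INTER_CUBIC))
E
```

```text
t 3.42 pos [ 0.6384 -0.2409  0.1314] yaw 1.3815 tilt z [-0.0066  0.0031 -1.    ] F [-0.0847 -0.1632  0.2555] T [ 0.0561 -0.0394 -0.0478] w 1.003 q [-0.3975  0.3253  1.6451  0.0003  1.1785 -1.7791]
dr [-0.0071 -0.0018  0.0005]  shift after turn [-0.0043  0.0045  0.0784]
```

View pics/a_scene.png

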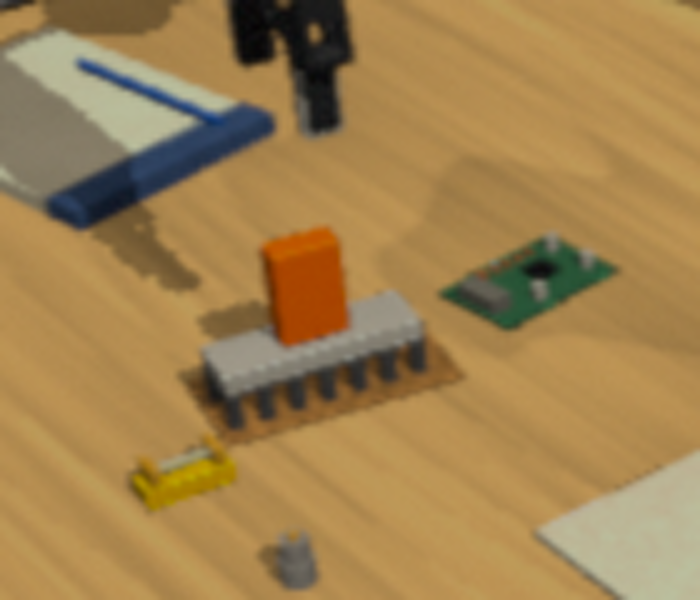

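Run:
```python
from h import *
s=bot.read_state()
for n,o in(("scene",(100,80)),("top",(330,110))):
    c=bot.read_camera(n)
    M=R.from_rotvec(s["tcp_rot"]).as_matrix();p=s["tool_pos"]
    print(n,[((proj(c,p+M@np.array(q))-o)*5).round() for q in((0,0,0),(.0425,0,-.013),(-.0425,0,-.013))])
```

```text
scene [array([[293., 178.]]), array([[321., 190.]]), array([[261., 123.]])]
top [array([[330., 230.]]), array([[246., 208.]]), array([[434., 240.]])]
```

View pics/a_top.png

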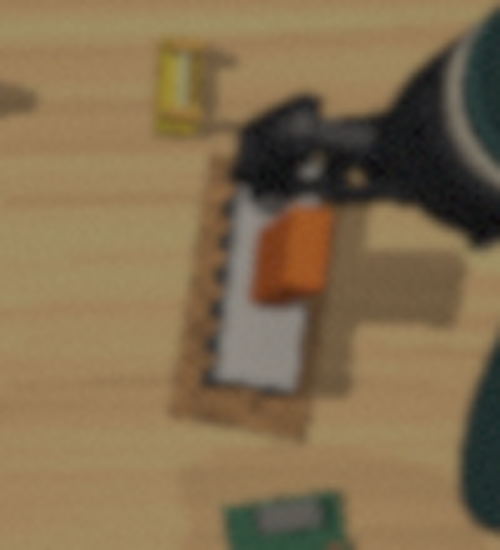

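```bash
python3 plan.py;  python3 - <<'E'
from h import *
s=bot.read_state(); M=R.from_rotvec(s["tcp_rot"]).as_matrix();p=s["tool_pos"]
print(s["q"],p)
for n,(u0,u1,v0,v1) in(("scene",(60,260,20,170)),("top",(312,512,70,220))):
    c=bot.read_camera(n); im=cv2.resize(c["frame"][v0:v1,u0:u1,::-1],None,fx=4,fy=4,interpolation=cv2.INTER_CUBIC)
    for q in((0,0,0),(0,0,-.073),(.0425,0,-.013),(-.0425,0,-.013)):
        a=(proj(c,p+M@np.array(q))[0]+.5-(u0,v0))*4; cv2.circle(im,tuple(int(i) for i in a),4,(0,255,0),-1)
    cv2.imwrite(f"pics/b_{n}.png",im)
E
```

```text
t 3.62 pos [ 0.6423 -0.2428  0.1371] yaw 1.3816 tilt z [ 0.0028 -0.0011 -1.    ] F [0.1137 0.253  1.1494] T [0.0058 0.0187 0.012 ] w 1.002 q [-0.3977  0.3217  1.6388  0.0001  1.1781 -1.7793]
[-3.97694113e-01  3.21683233e-01  1.63883908e+00  7.79517628e-05
  1.17808640e+00 -1.77934114e+00] [ 0.64233066 -0.24279106  0.13712426]
```

View pics/b_scene.png

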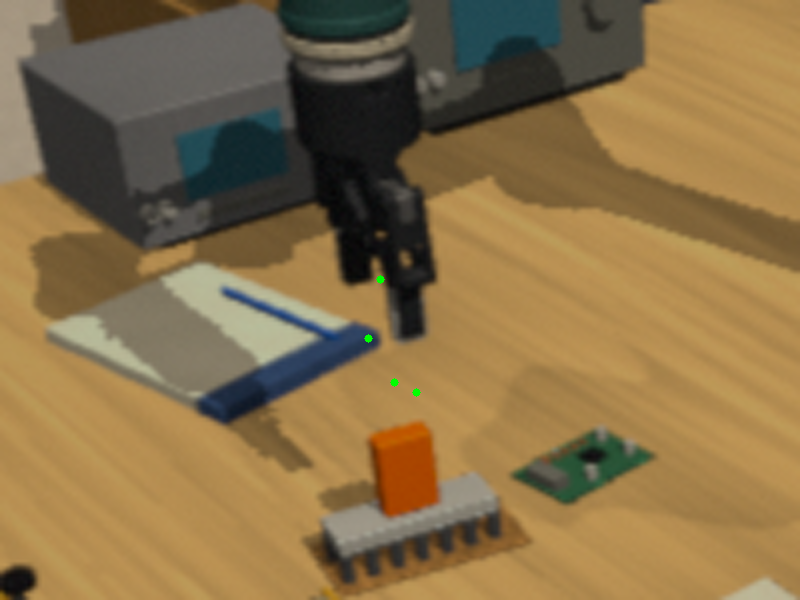

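View pics/b_top.png

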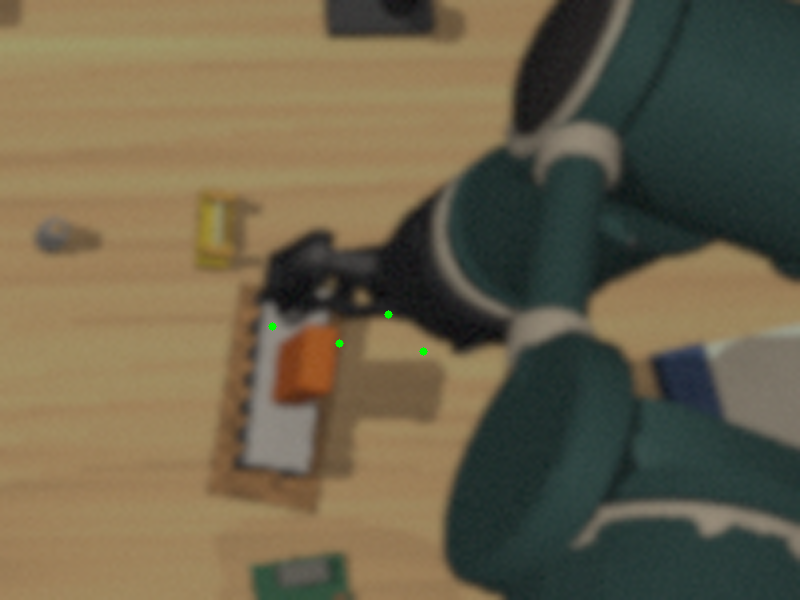

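Run:
```python
from h import *
for n,(u0,u1,v0,v1) in(("scene",(125,185,55,115)),("top",(365,425,115,175))):
    c=bot.read_camera(n); f=c["frame"][v0:v1,u0:u1,::-1].astype(float)
    f=np.clip(255*(f/255)**.5,0,255).astype(np.uint8)
    im=cv2.resize(f,None,fx=9,fy=9,interpolation=cv2.INTER_CUBIC)
    cv2.imwrite(f"pics/c_{n}.png",im)
```

```text
(no output)
```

View pics/c_scene.png

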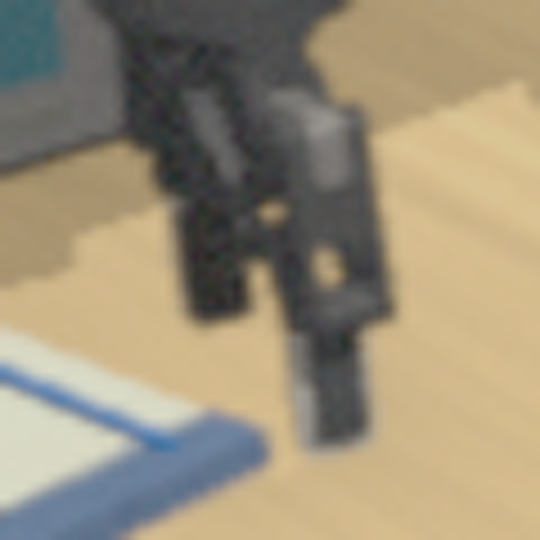

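View pics/c_top.png

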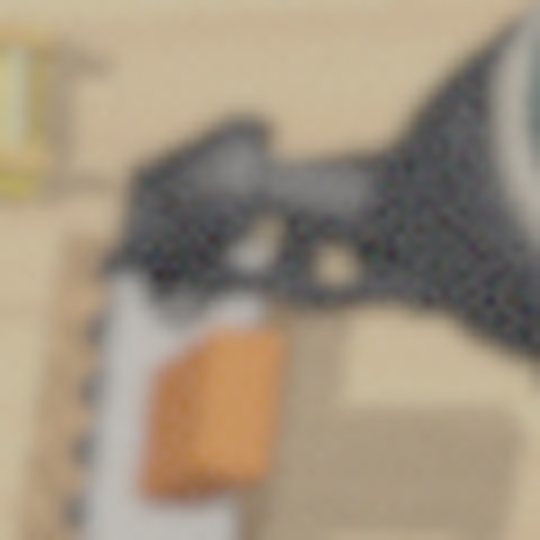

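Run:
```python
from h import *
a=bot.read_camera("scene");b=bot.read_camera("top")
for z in np.arange(.10,.24,.01):
    print(round(z,2),ray(a,(162.2,104.4),z),ray(b,(385,149.4),z))
s=bot.read_state();M=R.from_rotvec(s["tcp_rot"]).as_matrix();print(s["time"],s["tool_pos"],s["tool_pos"]+M@np.array([.0425,0,-.013]))
```

```text
0.1 [[ 0.56637737 -0.3505343 ]] [[ 0.66480258 -0.23000866]]
0.11 [[ 0.57593923 -0.33332734]] [[ 0.66260219 -0.22666317]]
0.12 [[ 0.58550109 -0.31612038]] [[ 0.6604018  -0.22331768]]
0.13 [[ 0.59506294 -0.29891342]] [[ 0.65820141 -0.21997219]]
0.14 [[ 0.6046248  -0.28170646]] [[ 0.65600102 -0.2166267 ]]
0.15 [[ 0.61418666 -0.26449951]] [[ 0.65380063 -0.21328122]]
0.16 [[ 0.62374851 -0.24729255]] [[ 0.65160024 -0.20993573]]
0.17 [[ 0.63331037 -0.23008559]] [[ 0.64939985 -0.20659024]]
0.18 [[ 0.64287223 -0.21287863]] [[ 0.64719945 -0.20324475]]
0.19 [[ 0.65243409 -0.19567167]] [[ 0.64499906 -0.19989926]]
0.2 [[ 0.66199594 -0.17846471]] [[ 0.64279867 -0.19655377]]
0.21 [[ 0.6715578  -0.16125775]] [[ 0.64059828 -0.19320829]]
0.22 [[ 0.68111966 -0.14405079]] [[ 0.63839789 -0.1898628 ]]
0.23 [[ 0.69068151 -0.12684383]] [[ 0.6361975  -0.18651731]]
3.925 [ 0.64156827 -0.24296016  0.13590416] [ 0.64956863 -0.20121638  0.14889266]
```

>>> carry_out([
  {"delta_pos":[0,0,0],"dr":[0,0,0]},
  {"delta_pos":[0,0,0],"dr":[0,0,0]},
  {"delta_pos":[0,0,0],"dr":[0,0,0]},
  {"delta_pos":[0,0,0],"dr":[0,0,0]},
  {"delta_pos":[0,0,0],"dr":[0,0,0]},
  {"delta_pos":[0,0,0],"dr":[0,0,0]},
], grip=0.2)

```text
time: 4.68
tool_pos: [0.6411, -0.2428, 0.135]
tcp_rot: [2.422, 2.001, -0.0]
wrist_force: [0.2, 0.1, -0.2]
width: 0.199
```

Run:
```python
from h import *
s=bot.read_state(); M=R.from_rotvec(s["tcp_rot"]).as_matrix();p=s["tool_pos"]
print(s["time"],p,s["width"])
for n,(u0,u1,v0,v1) in(("scene",(110,200,50,150)),("top",(350,450,105,195))):
    c=bot.read_camera(n); f=c["frame"][v0:v1,u0:u1,::-1]/255.
    im=cv2.resize((255*f**.6).astype(np.uint8),None,fx=6,fy=6,interpolation=cv2.INTER_CUBIC)
    for q in((0,0,0),):
        a=(proj(c,p+M@np.array(q))[0]+.5-(u0,v0))*6; cv2.circle(im,tuple(int(i) for i in a),3,(0,255,0),-1)
    cv2.imwrite(f"pics/d_{n}.png",im)
```

```text
4.675 [ 0.64114451 -0.242849    0.1349953 ] 0.19880324544292402
```

View pics/d_scene.png

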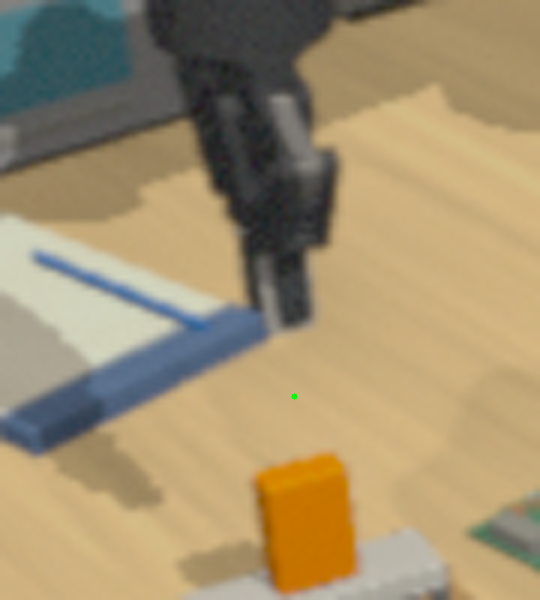

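View pics/d_top.png

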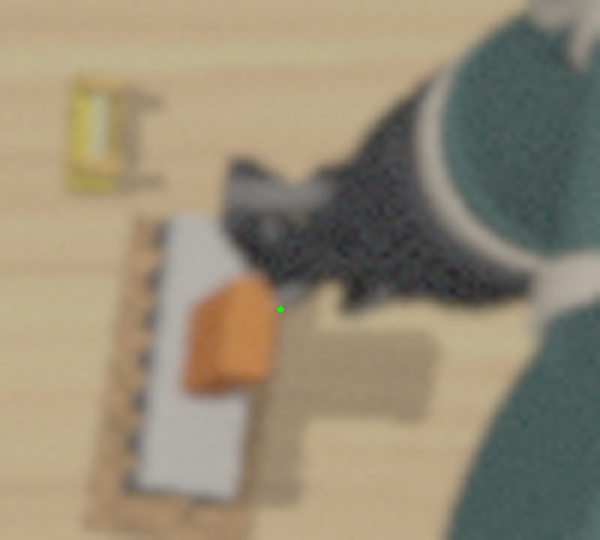

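Run:
```python
from h import *
a=bot.read_camera("scene");b=bot.read_camera("top")
for z in np.arange(.12,.2,.01):
    print(round(z,2),ray(a,(157.8,104.2),z),ray(b,(398,154.7),z))
# grip top corners check: scene crop px & top crop
for uv_s,uv_t in(((110+340/6,50+458/6),(350+278/6,105+287/6)),((110+258/6,50+475/6),None)):
    print(ray(a,uv_s,.096), uv_t and ray(b,uv_t,.096))
```

```text
0.12 [[ 0.59411629 -0.32520516]] [[ 0.64736437 -0.25259007]]
0.13 [[ 0.60354263 -0.3078553 ]] [[ 0.64529849 -0.24894257]]
0.14 [[ 0.61296898 -0.29050544]] [[ 0.64323261 -0.24529508]]
0.15 [[ 0.62239532 -0.27315558]] [[ 0.64116672 -0.24164758]]
0.16 [[ 0.63182166 -0.25580572]] [[ 0.63910084 -0.23800009]]
0.17 [[ 0.641248   -0.23845586]] [[ 0.63703496 -0.23435259]]
0.18 [[ 0.65067434 -0.221106  ]] [[ 0.63496908 -0.23070509]]
0.19 [[ 0.66010068 -0.20375613]] [[ 0.6329032 -0.2270576]]
0.2 [[ 0.66952702 -0.18640627]] [[ 0.63083732 -0.2234101 ]]
[[ 0.62171693 -0.2419907 ]] [[ 0.65689153 -0.25768387]]
[[ 0.65738726 -0.25317954]] None
```

Triangulating the fingertip puts it about 30 mm above the reported TCP, and x and y agree. I'll open partly and descend in stages, checking force and camera as I go.

>>> carry_out([
  {"delta_pos":[-0.0025,0.0025,0],"dr":[0,0,0]},
  {"delta_pos":[0,0,0],"dr":[0,0,0]},
  {"delta_pos":[0,0,0],"dr":[0,0,0]},
  {"delta_pos":[0,0,0],"dr":[0,0,0]},
  {"delta_pos":[0,0,0.025],"dr":[0,0,0]},
  {"delta_pos":[0,0,0.025],"dr":[0,0,0]},
  {"delta_pos":[0,0,0.02],"dr":[0,0,0]},
  {"delta_pos":[0,0,0],"dr":[0,0,0]},
], grip=0.75)

```text
time: 5.88
tool_pos: [0.6413, -0.245, 0.0624]
tcp_rot: [-2.419, -1.998, 0.003]
wrist_force: [0.2, -0.9, -0.3]
width: 0.749
```

```bash
cat > look.py <<'E'
import sys
from h import *
tag=sys.argv[1]
s=bot.read_state(); M=R.from_rotvec(s["tcp_rot"]).as_matrix();p=s["tool_pos"]
print(s["time"],p.round(4),s["wrist_force"].round(2),round(s["width"],3))
for n,(u0,u1,v0,v1) in(("scene",(110,210,70,170)),("top",(350,450,105,195))):
    c=bot.read_camera(n); f=c["frame"][v0:v1,u0:u1,::-1]/255.
    im=cv2.resize((255*f**.6).astype(np.uint8),None,fx=6,fy=6,interpolation=cv2.INTER_CUBIC)
    a=(proj(c,p)[0]+.5-(u0,v0))*6; cv2.circle(im,tuple(int(i) for i in a),3,(0,255,0),-1)
    cv2.imwrite(f"pics/{tag}_{n}.png",im)
E
python3 look.py e
```

```text
5.875 [ 0.6413 -0.245   0.0624] [ 0.15 -0.88 -0.29] 0.749
```

View pics/e_scene.png

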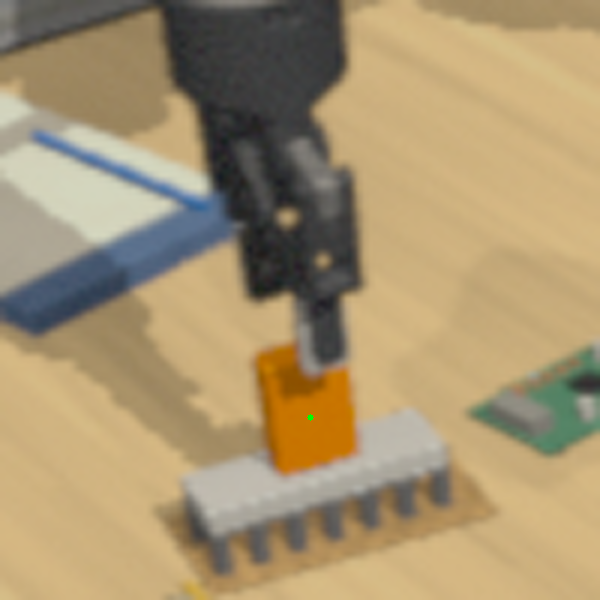

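View pics/e_top.png

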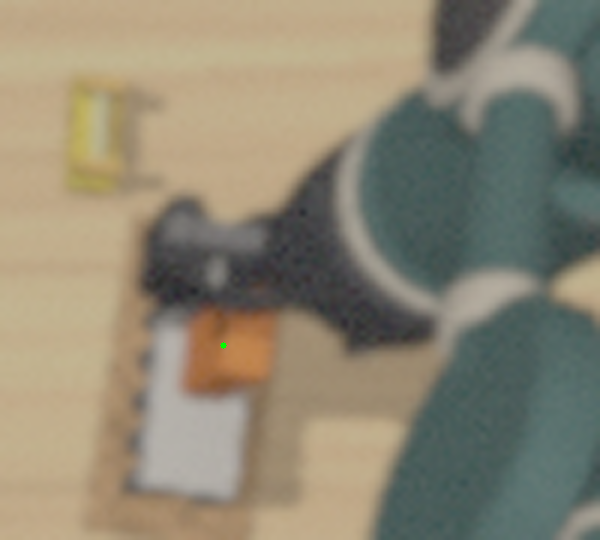

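Run:
```python
from h import *
c=bot.read_camera("top");a=bot.read_camera("scene")
for z in(.04,.0624,.09,.12,.2,.3): 
    P=[.6413,-.245,z]; Q=[.648,-.213,z]
    print(z,(proj(c,P)[0]+.5-(350,105))*6,(proj(a,P)[0]+.5-(110,70))*6,"fingerfront",(proj(c,Q)[0]+.5-(350,105))*6,(proj(a,Q)[0]+.5-(110,70))*6)
print(R.from_rotvec(c["attitude"]).as_matrix(),R.from_rotvec(a["attitude"]).as_matrix())
```

```text
0.04 [206.06921358 356.28648648] [316.48890528 459.86754979] fingerfront [128.21617881 341.86924381] [342.35433224 493.95364513]
0.0624 [223.59770646 345.9045784 ] [310.76346388 417.77497978] fingerfront [144.07951943 331.18727683] [336.79990268 451.48261709]
0.09 [246.2480192  332.48908018] [303.54461861 364.70313267] fingerfront [164.57752691 317.38444397] [329.79385333 397.91201808]
0.12 [272.29199151 317.06355965] [295.48456262 305.44683296] fingerfront [188.145887   301.51411436] [321.96766873 338.07039036]
0.2 [350.08441158 270.98807783] [272.83044994 138.89725906] fingerfront [258.53845154 254.11356563] [299.94983776 169.71468309]
0.3 [468.77993337 200.68619813] [241.8814231  -88.63525591] fingerfront [365.92801789 181.80018415] [269.81977992 -60.66982692]
[[-0.01995592 -0.99199804  0.12466617]
 [-0.9997939   0.0193348  -0.00619039]
 [ 0.00373046 -0.12476402 -0.99217943]] [[-0.75714048  0.39889772 -0.51731896]
 [ 0.65324746  0.45935011 -0.60188474]
 [-0.00245993 -0.79364859 -0.60837148]]
```

>>> carry_out([
  {"delta_pos":[0,0,0.01],"dr":[0,0,0]},
  {"delta_pos":[0,0,0.008],"dr":[0,0,0]},
  {"delta_pos":[0,0,0],"dr":[0,0,0]},
])

```text
time: 6.45
tool_pos: [0.642, -0.2453, 0.0455]
tcp_rot: [-2.42, -2.0, 0.002]
wrist_force: [-0.4, 0.8, -0.7]
width: 0.75
```

```bash
python3 look.py f
```

```text
6.45 [ 0.642  -0.2453  0.0455] [-0.42  0.8  -0.67] 0.75
```

View pics/f_scene.png

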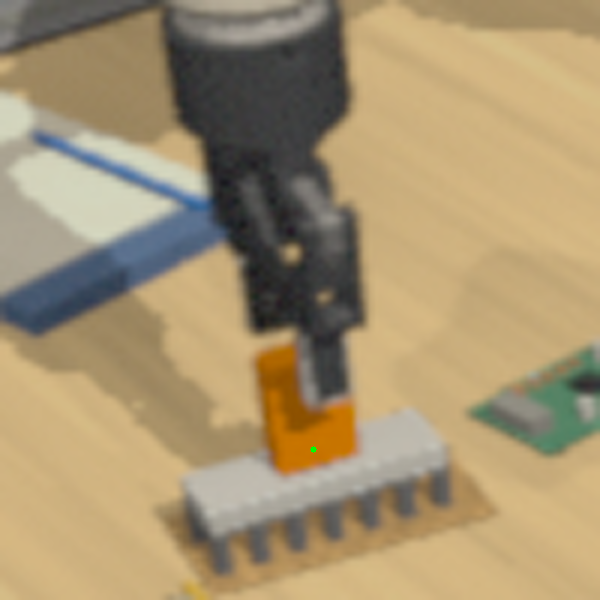

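The visible fingertip is still about 30 mm above the reported TCP, and there is no contact force. I'll go lower with the jaws open, then close gently at 20 N. The width will show whether I've met the grip (20 mm, about 0.24) or the head (38 mm, about 0.45).

>>> carry_out([
  {"delta_pos":[0,0,0.012],"dr":[0,0,0]},
  {"delta_pos":[0,0,0.01],"dr":[0,0,0]},
  {"delta_pos":[0,0,0],"dr":[0,0,0]},
])

```text
time: 6.92
tool_pos: [0.6417, -0.2452, 0.023]
tcp_rot: [-2.42, -1.999, 0.002]
wrist_force: [0.1, 0.1, 0.0]
width: 0.747
```

>>> carry_out([
  {"delta_pos":[0,0,0],"dr":[0,0,0]},
  {"delta_pos":[0,0,0],"dr":[0,0,0]},
  {"delta_pos":[0,0,0],"dr":[0,0,0]},
  {"delta_pos":[0,0,0],"dr":[0,0,0]},
], grip=0.05, force=20)

```text
time: 7.42
tool_pos: [0.6436, -0.246, 0.0255]
tcp_rot: [2.421, 2.0, 0.001]
wrist_force: [0.7, -0.3, 1.6]
width: 0.226
```

```bash
python3 look.py g
```

```text
7.425 [ 0.6436 -0.246   0.0255] [ 0.7  -0.29  1.62] 0.226
```

View pics/g_scene.png

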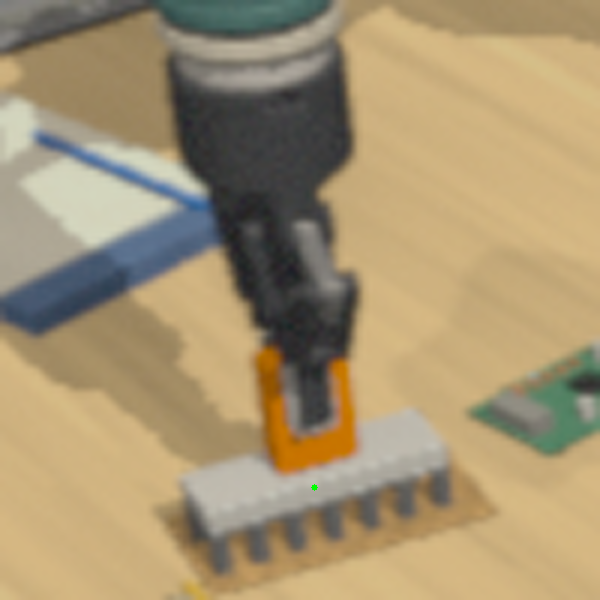

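The width reads 0.226 (19 mm), so the pads are on the grip; the scene view shows them mid-grip at (313,400) in the crop. The camera is right here and the reported TCP z reads about 33 mm low, so I'll work heights relative to this pose. Next I tighten and lift.

>>> carry_out([
  {"delta_pos":[0,0,0],"dr":[0,0,0]},
  {"delta_pos":[0,0,0],"dr":[0,0,0]},
  {"delta_pos":[0,0,0],"dr":[0,0,0]},
], grip=0.05, force=100)

```text
time: 7.9
tool_pos: [0.6438, -0.246, 0.0257]
tcp_rot: [2.421, 2.0, 0.001]
wrist_force: [0.4, -0.3, 4.5]
width: 0.218
```

```bash
python3 plan.py
```

```text
t 7.9 pos [ 0.6438 -0.246   0.0257] yaw 1.381 tilt z [ 0.0013 -0.0005 -1.    ] F [ 0.4024 -0.2537  4.4903] T [-0.0226 -0.0447 -0.03  ] w 0.218 q [-0.4012  0.4289  1.714   0.0001  0.9972 -1.7822]
```

>>> carry_out([
  {"delta_pos":[0,0,-0.01],"dr":[0,0,0]},
  {"delta_pos":[0,0,-0.03],"dr":[0,0,0]},
  {"delta_pos":[0,0,-0.04],"dr":[0,0,0]},
  {"delta_pos":[0,0,0],"dr":[0,0,0]},
])

```text
time: 8.4
tool_pos: [0.6456, -0.2469, 0.1091]
tcp_rot: [2.417, 1.997, 0.005]
wrist_force: [0.7, -0.0, -2.2]
width: 0.225
```

```bash
python3 look.py h; python3 plan.py 0.563 0.0 0.105 1.5708
```

```text
8.4 [ 0.6456 -0.2469  0.1091] [ 0.7  -0.01 -2.23] 0.225
t 8.5 pos [ 0.6425 -0.2456  0.1045] yaw 1.381 tilt z [-0.0009  0.0003 -1.    ] F [-0.5251  0.1121 -2.2917] T [ 0.0251 -0.0187 -0.0126] w 0.221 q [-0.4013  0.3524  1.6611 -0.0001  1.129  -1.7822]
dr [-0.0009 -0.0002 -0.1898]  shift after turn [ 0.2456 -0.0795 -0.0005]
```

View pics/h_scene.png

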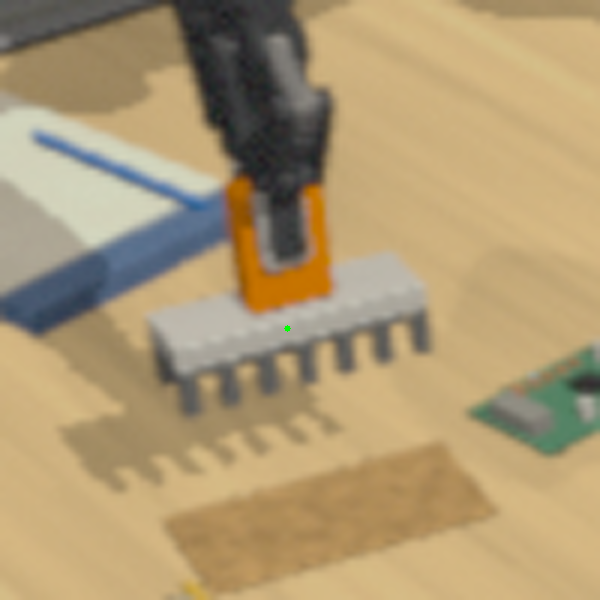

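>>> carry_out([
  {"delta_pos":[0,0,0],"dr":[0,0,-0.095]},
  {"delta_pos":[0,0,0],"dr":[0,0,-0.095]},
  {"delta_pos":[0.0426,-0.0129,0],"dr":[0,0,0]},
  {"delta_pos":[0.0426,-0.0129,0],"dr":[0,0,0]},
  {"delta_pos":[0.0426,-0.0129,0],"dr":[0,0,0]},
  {"delta_pos":[0.0426,-0.0129,0],"dr":[0,0,0]},
  {"delta_pos":[0.0426,-0.0129,0],"dr":[0,0,0]},
  {"delta_pos":[0.0426,-0.0129,0],"dr":[0,0,0]},
  {"delta_pos":[0,0,0.02],"dr":[0,0,0]},
  {"delta_pos":[0,0,0],"dr":[0,0,0]},
])

```text
time: 9.75
tool_pos: [0.5617, 0.0105, 0.0811]
tcp_rot: [-2.216, -2.219, 0.009]
wrist_force: [-1.1, -0.4, -1.0]
width: 0.218
```

```bash
cat > look2.py <<'E'
import sys
from h import *
tag=sys.argv[1]
for n,(u0,u1,v0,v1) in(("scene",(150,360,120,270)),("top",(150,350,130,260))):
    c=bot.read_camera(n); f=c["frame"][v0:v1,u0:u1,::-1]/255.
    im=cv2.resize((255*f**.7).astype(np.uint8),None,fx=3.8,fy=3.8,interpolation=cv2.INTER_CUBIC)
    cv2.imwrite(f"pics/{tag}_{n}.png",im)
E
python3 look2.py i; python3 plan.py 0.565 0.01 0.085 1.5708
python3 - <<'E'
from h import *
c=bot.read_camera("top");f=c["frame"]; h=cv2.cvtColor(f,cv2.COLOR_RGB2HSV)
cv2.imwrite("pics/pad.png",cv2.resize(f[120:220,340:440,::-1],None,fx=6,fy=6,interpolation=cv2.INTER_CUBIC))
print(h[165:168,378:390])
E
```

```text
t 9.85 pos [0.5643 0.0096 0.0835] yaw 1.5708 tilt z [-0.0034 -0.     -1.    ] F [-0.0298  0.1231 -1.6663] T [ 0.0384 -0.0268 -0.0346] w 0.221 q [-0.0271  0.1548  1.9517 -0.0001  1.0385 -1.5978]
dr [-0.0034  0.     -0.    ]  shift after turn [ 0.0004  0.0007 -0.0015]
[[[ 15 131 138]
  [ 15 131 140]
  [ 14 131 142]
  [ 15 133 144]
  [ 15 135 145]
  [ 15 132 141]
  [ 15 133 140]
  [ 15 133 140]
  [ 14 129 140]
  [ 15 134 137]
  [ 15 130 135]
  [ 14 128 138]]

 [[ 14 134 139]
  [ 15 132 135]
  [ 15 129 134]
  [ 15 128 137]
  [ 15 133 134]
  [ 15 131 134]
  [ 15 131 134]
  [ 15 133 132]
  [ 14 130 131]
  [ 15 133 130]
  [ 15 133 132]
  [ 14 133 138]]

 [[ 15 131 138]
  [ 15 133 130]
  [ 14 131 127]
  [ 15 134 126]
  [ 15 133 128]
  [ 14 129 130]
  [ 15 130 129]
  [ 15 129 128]
  [ 15 131 127]
  [ 15 131 128]
  [ 14 129 134]
  [ 15 134 139]]]
```

View pics/i_scene.png

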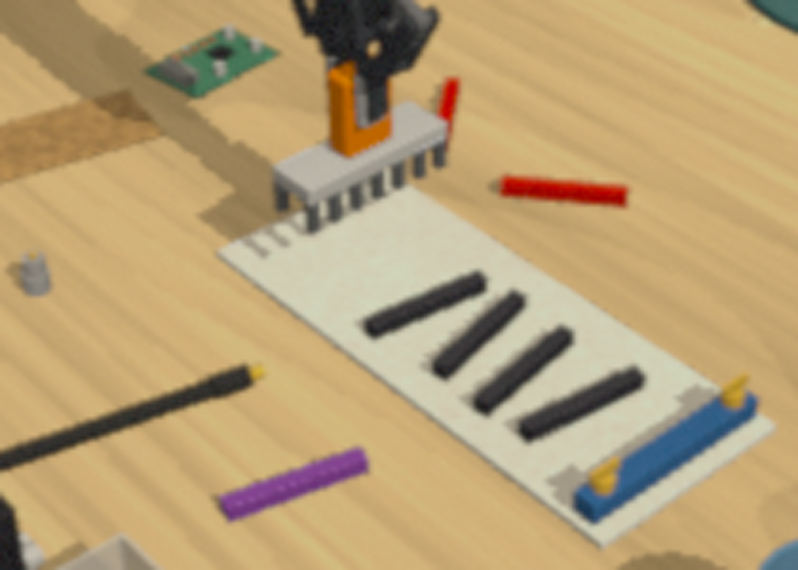

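View pics/i_top.png

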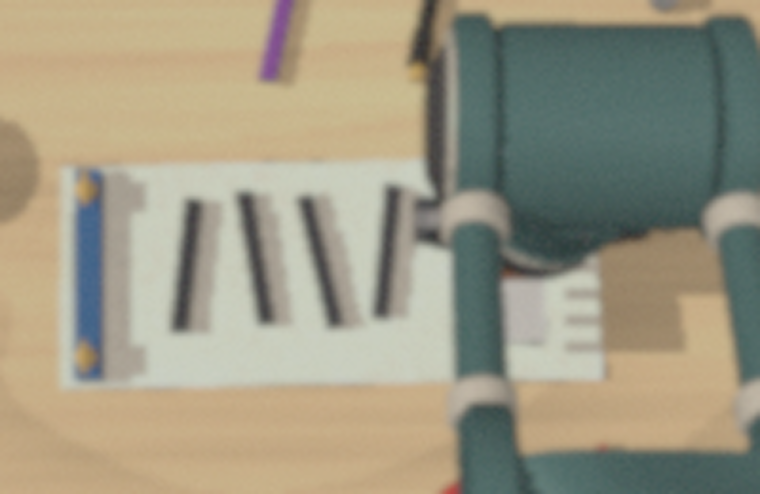

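View pics/pad.png

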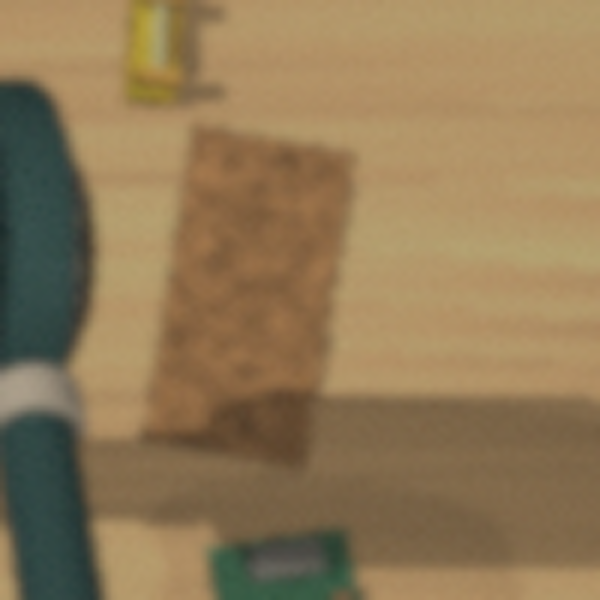

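>>> carry_out([
  {"delta_pos":[0,0,0.025],"dr":[0,0,0]},
  {"delta_pos":[0,0,0.02],"dr":[0,0,0]},
  {"delta_pos":[0,0,0.0095],"dr":[0,0,0]},
  {"delta_pos":[0,0,0],"dr":[0,0,0]},
])

```text
time: 10.4
tool_pos: [0.5654, 0.0094, 0.0301]
tcp_rot: [-2.221, -2.22, 0.001]
wrist_force: [0.5, -0.2, -1.7]
width: 0.22
```

```bash
python3 plan.py 0.565 0.08 0.029 1.5708; python3 look2.py j
python3 - <<'E'
from h import *
c=bot.read_camera("top")
p=np.array([(195,127),(355,152),(305,467),(145,438)])/6-.0+(340,120)
w=ray(c,p,.004);print("pad",w,w.mean(0)); d=w[0]+w[1]-w[2]-w[3];print(np.arctan2(d[1],d[0]))
E
```

```text
t 10.4 pos [0.5654 0.0094 0.0301] yaw 1.5703 tilt z [-0.0012  0.     -1.    ] F [ 0.4875 -0.2496 -1.6603] T [-0.0077 -0.0435  0.0049] w 0.22 q [-0.0275  0.2181  1.989  -0.      0.9356 -1.5977]
dr [-0.0012 -0.     -0.0005]  shift after turn [ 0.0706 -0.0004  0.0011]
pad [[ 0.7083079  -0.23098706]
 [ 0.695962   -0.29949934]
 [ 0.55973415 -0.26947286]
 [ 0.57346704 -0.20208357]] [ 0.63436777 -0.25051071]
-0.21406769562832814
```

View pics/j_scene.png

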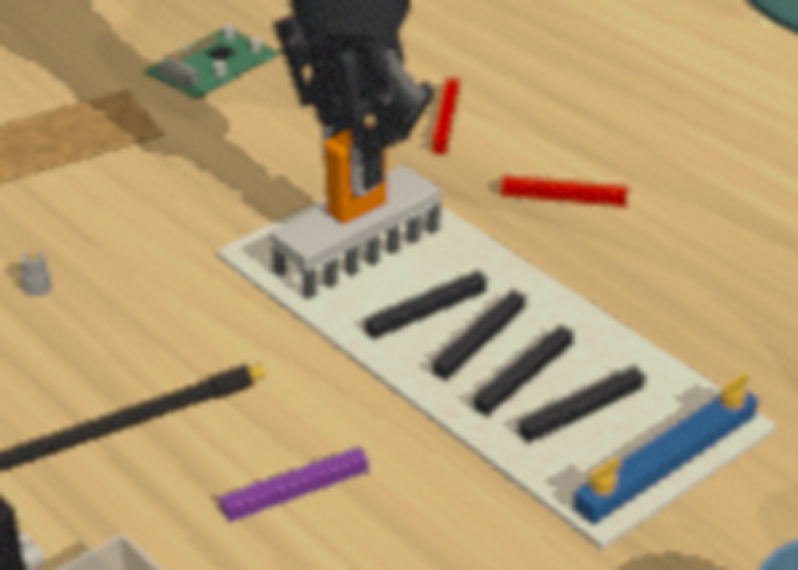

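The rake is down on the open end of the tray with nothing touching, and pad centre measures (0.634, -0.2505). Now I comb slowly towards the stop.

>>> carry_out([
  {"delta_pos":[0.012,0,0],"dr":[0,0,0]},
  {"delta_pos":[0.012,0,0],"dr":[0,0,0]},
  {"delta_pos":[0.01,0,0],"dr":[0,0,0]},
  {"delta_pos":[0.005,0,0],"dr":[0,0,0]},
  {"delta_pos":[0.005,0,0],"dr":[0,0,0]},
  {"delta_pos":[0.005,0,0],"dr":[0,0,0]},
  {"delta_pos":[0.005,0,0],"dr":[0,0,0]},
  {"delta_pos":[0.005,0,0],"dr":[0,0,0]},
  {"delta_pos":[0.005,0,0],"dr":[0,0,0]},
  {"delta_pos":[0.005,0,0],"dr":[0,0,0]},
])

```text
time: 11.8
tool_pos: [0.5656, 0.0791, 0.0304]
tcp_rot: [-2.221, -2.222, 0.0]
wrist_force: [0.3, -0.8, -2.3]
width: 0.22
```

```bash
python3 plan.py; python3 look2.py k
```

```text
t 11.8 pos [0.5656 0.0791 0.0304] yaw 1.5709 tilt z [-0.0001 -0.     -1.    ] F [ 0.2896 -0.7731 -2.3415] T [-0.0893 -0.0231  0.0548] w 0.22 q [ 0.0953  0.2267  1.9775 -0.      0.9375 -1.4756]
```

View pics/k_scene.png

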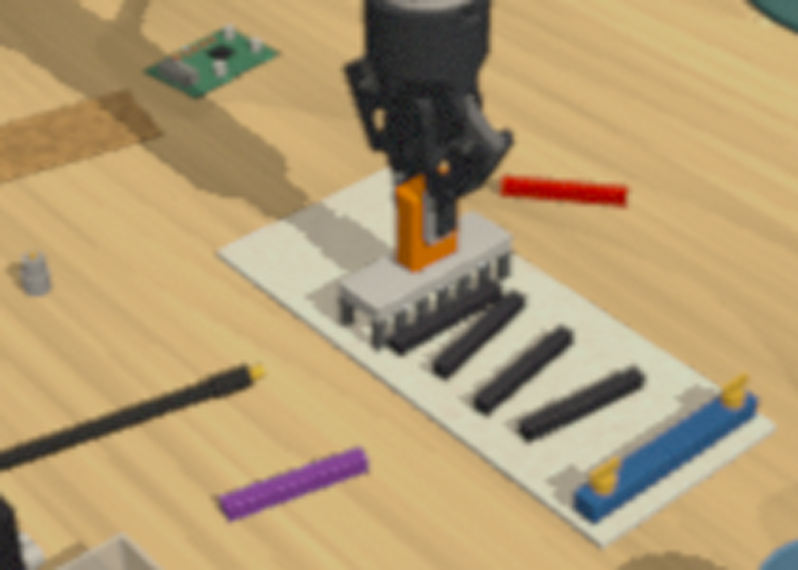

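Rod 4 is squaring up against the tines, at about (450,315) in the crop. I'll continue.

>>> carry_out([
  {"delta_pos":[0.005,0,0],"dr":[0,0,0]},
  {"delta_pos":[0.005,0,0],"dr":[0,0,0]},
  {"delta_pos":[0.005,0,0],"dr":[0,0,0]},
  {"delta_pos":[0.005,0,0],"dr":[0,0,0]},
  {"delta_pos":[0.005,0,0],"dr":[0,0,0]},
  {"delta_pos":[0.005,0,0],"dr":[0,0,0]},
  {"delta_pos":[0.005,0,0],"dr":[0,0,0]},
  {"delta_pos":[0.005,0,0],"dr":[0,0,0]},
  {"delta_pos":[0.005,0,0],"dr":[0,0,0]},
  {"delta_pos":[0.005,0,0],"dr":[0,0,0]},
])

```text
time: 13.15
tool_pos: [0.5656, 0.129, 0.0305]
tcp_rot: [2.221, 2.222, -0.0]
wrist_force: [0.3, -1.7, -1.7]
width: 0.22
```

```bash
python3 plan.py; python3 look2.py l
```

```text
t 13.15 pos [0.5656 0.129  0.0305] yaw 1.571 tilt z [-0.0001 -0.0002 -1.    ] F [ 0.2677 -1.6641 -1.6577] T [-0.3436 -0.0509 -0.0419] w 0.22 q [ 0.1815  0.2421  1.958  -0.0002  0.9416 -1.3895]
```

View pics/l_scene.png

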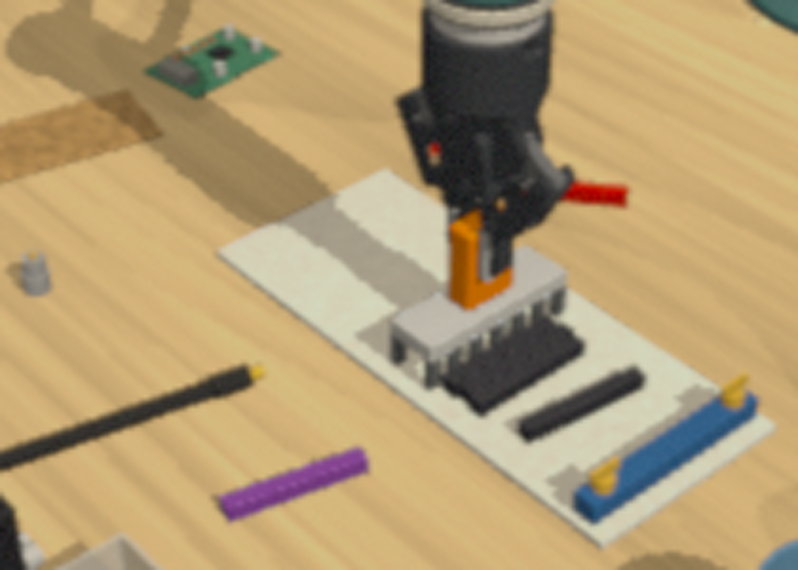

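View pics/l_top.png

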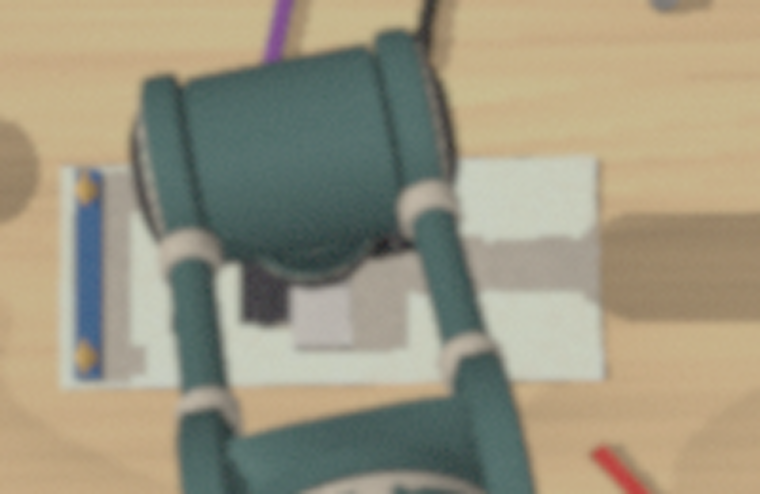

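Three rods are now side by side, with a steady 1.7 N drag. I'll continue in smaller steps near the stop.

>>> carry_out([
  {"delta_pos":[0.005,0,0],"dr":[0,0,0]},
  {"delta_pos":[0.005,0,0],"dr":[0,0,0]},
  {"delta_pos":[0.005,0,0],"dr":[0,0,0]},
  {"delta_pos":[0.005,0,0],"dr":[0,0,0]},
  {"delta_pos":[0.005,0,0],"dr":[0,0,0]},
  {"delta_pos":[0.005,0,0],"dr":[0,0,0]},
  {"delta_pos":[0.005,0,0],"dr":[0,0,0]},
  {"delta_pos":[0.005,0,0],"dr":[0,0,0]},
  {"delta_pos":[0.005,0,0],"dr":[0,0,0]},
  {"delta_pos":[0.004,0,0],"dr":[0,0,0]},
])

```text
time: 14.5
tool_pos: [0.5656, 0.1781, 0.0305]
tcp_rot: [-2.221, -2.222, 0.0]
wrist_force: [0.2, -2.6, -1.8]
width: 0.222
```

```bash
python3 plan.py; python3 look2.py m
```

```text
t 14.5 pos [0.5656 0.1781 0.0305] yaw 1.5711 tilt z [-0.0001 -0.0001 -1.    ] F [ 0.2052 -2.6048 -1.8031] T [-0.529   0.0244 -0.019 ] w 0.222 q [ 0.2631  0.2639  1.9301 -0.0001  0.9477 -1.308 ]
```

View pics/m_scene.png

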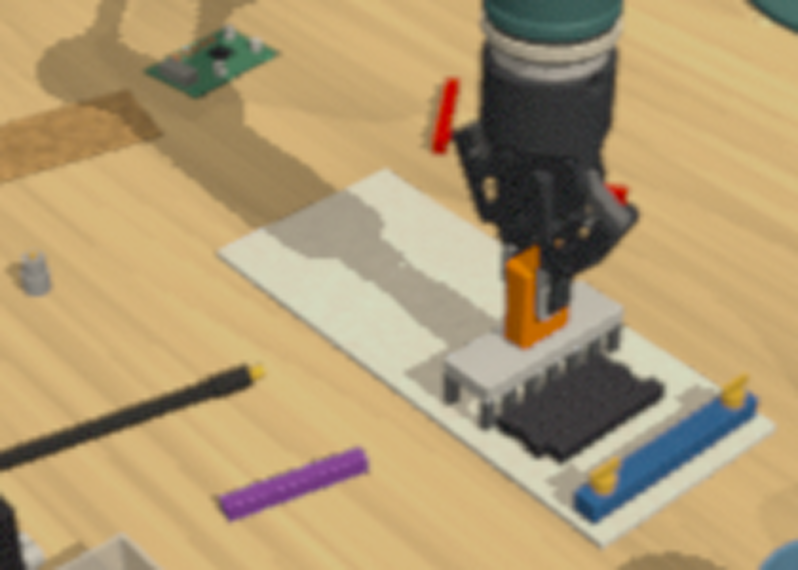

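>>> carry_out([
  {"delta_pos":[0.005,0,0],"dr":[0,0,0]},
  {"delta_pos":[0.005,0,0],"dr":[0,0,0]},
  {"delta_pos":[0.005,0,0],"dr":[0,0,0]},
  {"delta_pos":[0.003,0,0],"dr":[0,0,0]},
  {"delta_pos":[0.001,0,0],"dr":[0,0,0]},
  {"delta_pos":[0,0,0],"dr":[0,0,0]},
])

```text
time: 15.35
tool_pos: [0.5656, 0.1971, 0.0304]
tcp_rot: [-2.221, -2.222, -0.0]
wrist_force: [-0.7, -1.4, -2.2]
width: 0.221
```

>>> carry_out([
  {"delta_pos":[0.0008,0,0],"dr":[0,0,0]},
  {"delta_pos":[0.0008,0,0],"dr":[0,0,0]},
])

```text
time: 15.6
tool_pos: [0.5656, 0.1982, 0.0305]
tcp_rot: [2.221, 2.221, -0.0]
wrist_force: [0.5, -1.3, -1.5]
width: 0.22
```

```bash
python3 plan.py; python3 look2.py n
```

```text
t 15.6 pos [0.5656 0.1982 0.0305] yaw 1.5709 tilt z [-0.0001 -0.0002 -1.    ] F [ 0.4615 -1.3171 -1.4673] T [-0.4824 -0.0147  0.0217] w 0.22 q [ 0.2956  0.2747  1.9162 -0.0002  0.9509 -1.2751]
```

View pics/n_scene.png

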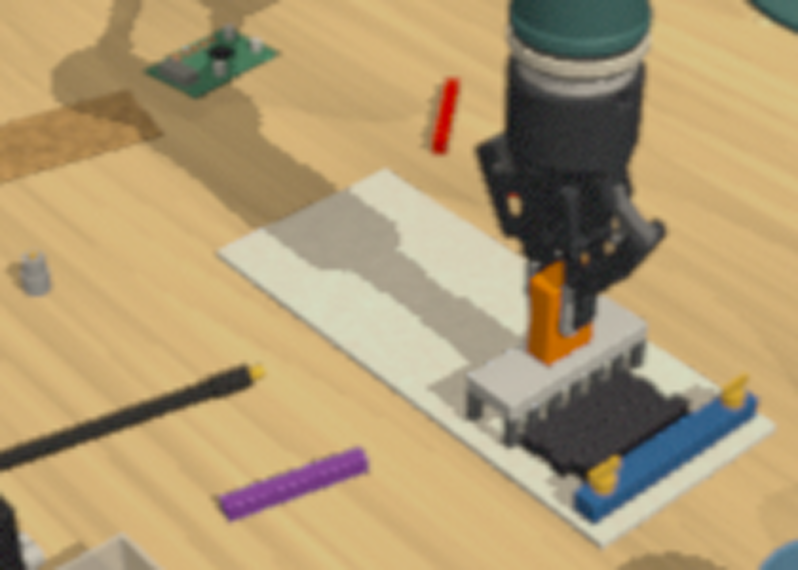

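>>> carry_out([
  {"delta_pos":[0.001,0,0],"dr":[0,0,0]},
  {"delta_pos":[0.001,0,0],"dr":[0,0,0]},
])

```text
time: 15.95
tool_pos: [0.5656, 0.2004, 0.0305]
tcp_rot: [-2.221, -2.222, 0.0]
wrist_force: [-0.4, -2.4, -1.5]
width: 0.224
```

>>> carry_out([
  {"delta_pos":[0.001,0,0],"dr":[0,0,0]},
])

```text
time: 16.08
tool_pos: [0.5656, 0.2015, 0.0305]
tcp_rot: [-2.221, -2.222, -0.0]
wrist_force: [0.1, -3.0, -1.6]
width: 0.222
```

```bash
python3 look2.py o; python3 plan.py
```

```text
t 16.18 pos [0.5656 0.2016 0.0305] yaw 1.571 tilt z [ 0.      0.0002 -1.    ] F [ 0.0826 -1.0449 -1.6973] T [-0.3567  0.0275  0.0105] w 0.217 q [ 0.3008  0.2765  1.9138  0.0003  0.9512 -1.2703]
```

View pics/o_scene.png

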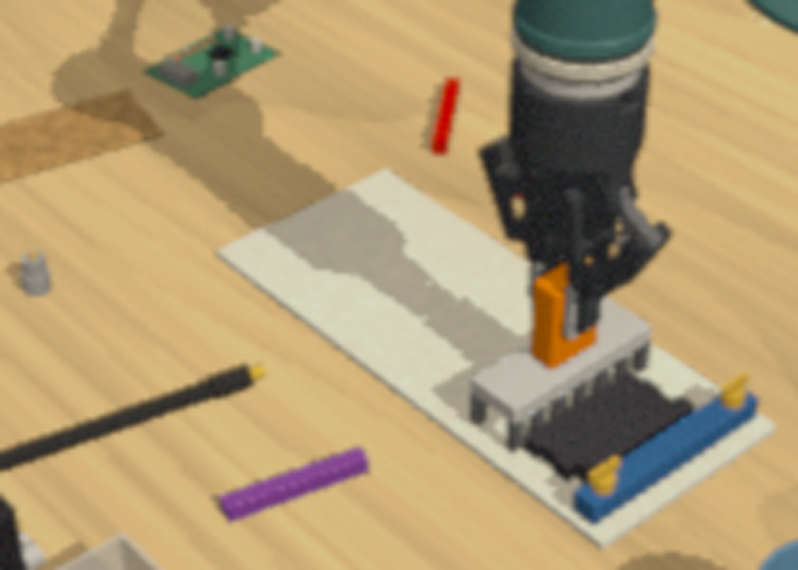

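>>> carry_out([
  {"delta_pos":[0.001,0,0],"dr":[0,0,0]},
  {"delta_pos":[0.001,0,0],"dr":[0,0,0]},
])

```text
time: 16.42
tool_pos: [0.5656, 0.2034, 0.0305]
tcp_rot: [2.221, 2.222, -0.0]
wrist_force: [-0.5, -2.4, -1.4]
width: 0.218
```

>>> carry_out([
  {"delta_pos":[0.001,0,0],"dr":[0,0,0]},
])

```text
time: 16.55
tool_pos: [0.5656, 0.2044, 0.0305]
tcp_rot: [2.221, 2.222, -0.0]
wrist_force: [-0.1, -2.0, -1.4]
width: 0.219
```

>>> carry_out([
  {"delta_pos":[0.0008,0,0],"dr":[0,0,0]},
])

```text
time: 16.68
tool_pos: [0.5656, 0.2053, 0.0305]
tcp_rot: [2.221, 2.222, 0.0]
wrist_force: [0.1, -2.0, -2.6]
width: 0.222
```

>>> carry_out([
  {"delta_pos":[0.0008,0,0],"dr":[0,0,0]},
])

```text
time: 16.8
tool_pos: [0.5656, 0.2061, 0.0305]
tcp_rot: [-2.221, -2.222, 0.0]
wrist_force: [0.9, -2.4, -2.3]
width: 0.217
```

>>> carry_out([
  {"delta_pos":[0.0006,0,0],"dr":[0,0,0]},
])

```text
time: 16.92
tool_pos: [0.5656, 0.2066, 0.0304]
tcp_rot: [-2.221, -2.222, 0.0]
wrist_force: [-0.3, -2.0, -0.9]
width: 0.219
```

```bash
python3 look2.py p; python3 plan.py
```

```text
t 17.02 pos [0.5656 0.2067 0.0305] yaw 1.5711 tilt z [-0.      0.0001 -1.    ] F [-0.1488 -1.6422 -2.5409] T [-0.3523  0.0232 -0.0207] w 0.219 q [ 0.309   0.2794  1.91    0.0002  0.9522 -1.2622]
```

View pics/p_scene.png

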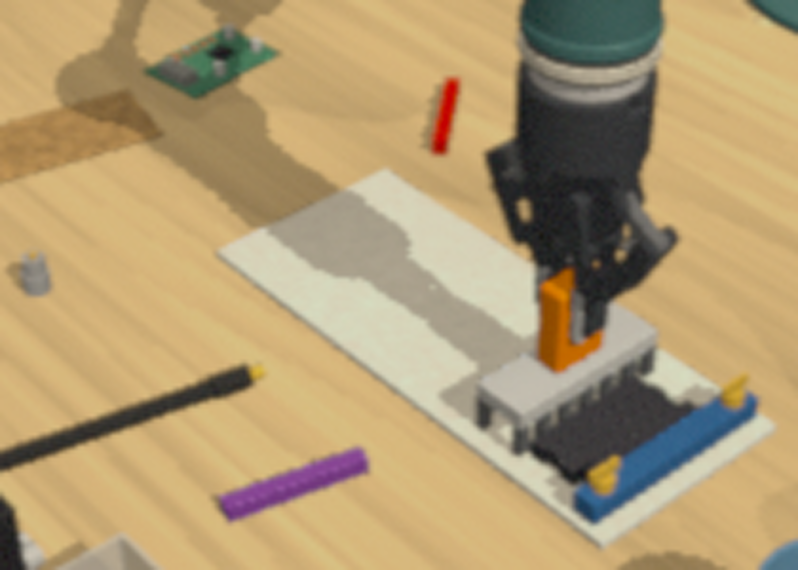

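>>> carry_out([
  {"delta_pos":[0.0008,0,0],"dr":[0,0,0]},
])

```text
time: 17.15
tool_pos: [0.5656, 0.2074, 0.0305]
tcp_rot: [2.221, 2.222, -0.0]
wrist_force: [-0.0, -2.5, -2.1]
width: 0.217
```

>>> carry_out([
  {"delta_pos":[0.0008,0,0],"dr":[0,0,0]},
])

```text
time: 17.27
tool_pos: [0.5656, 0.2076, 0.0305]
tcp_rot: [2.22, 2.222, -0.002]
wrist_force: [-0.2, -5.4, -0.1]
width: 0.218
```

>>> carry_out([
  {"delta_pos":[0.0003,0,0],"dr":[0,0,0]},
])

```text
time: 17.4
tool_pos: [0.5656, 0.2076, 0.0305]
tcp_rot: [2.22, 2.221, -0.002]
wrist_force: [-0.2, -5.1, 0.7]
width: 0.221
```

>>> carry_out([
  {"delta_pos":[0.0005,0,0],"dr":[0,0,0]},
])

```text
time: 17.52
tool_pos: [0.5656, 0.2077, 0.0306]
tcp_rot: [2.22, 2.221, -0.003]
wrist_force: [-0.6, -7.3, 0.6]
width: 0.221
```

>>> carry_out([
  {"delta_pos":[0.0005,0,0],"dr":[0,0,0]},
])

```text
time: 17.65
tool_pos: [0.5655, 0.2078, 0.0306]
tcp_rot: [2.219, 2.221, -0.004]
wrist_force: [-0.1, -8.3, 0.8]
width: 0.215
```

>>> carry_out([
  {"delta_pos":[0.0005,0,0],"dr":[0,0,0]},
  {"delta_pos":[0,0,0],"dr":[0,0,0]},
])

```text
time: 17.9
tool_pos: [0.5655, 0.2078, 0.0306]
tcp_rot: [2.219, 2.221, -0.005]
wrist_force: [-0.3, -9.1, 0.8]
width: 0.221
```

>>> carry_out([
  {"delta_pos":[0.0005,0,0],"dr":[0,0,0]},
  {"delta_pos":[0,0,0],"dr":[0,0,0]},
])

```text
time: 18.15
tool_pos: [0.5654, 0.2079, 0.0306]
tcp_rot: [2.219, 2.221, -0.005]
wrist_force: [0.0, -9.3, 1.8]
width: 0.222
```

```bash
python3 look2.py r; python3 plan.py
```

```text
t 18.25 pos [0.5654 0.2079 0.0306] yaw 1.5716 tilt z [-0.0008 -0.0041 -1.    ] F [-0.5993 -9.8921  1.3046] T [-2.1828  0.0948 -0.1257] w 0.224 q [ 0.3133  0.2811  1.9075 -0.0044  0.9551 -1.2557]
```

View pics/r_scene.png

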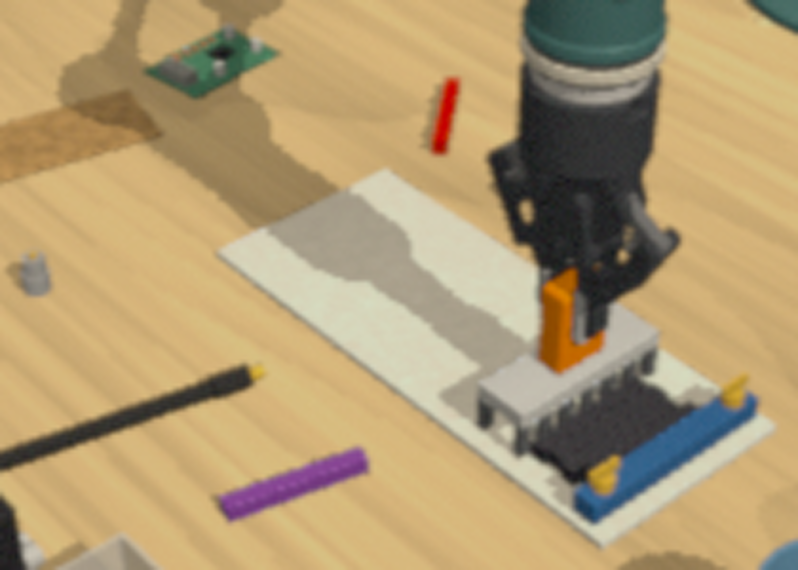

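View pics/r_top.png

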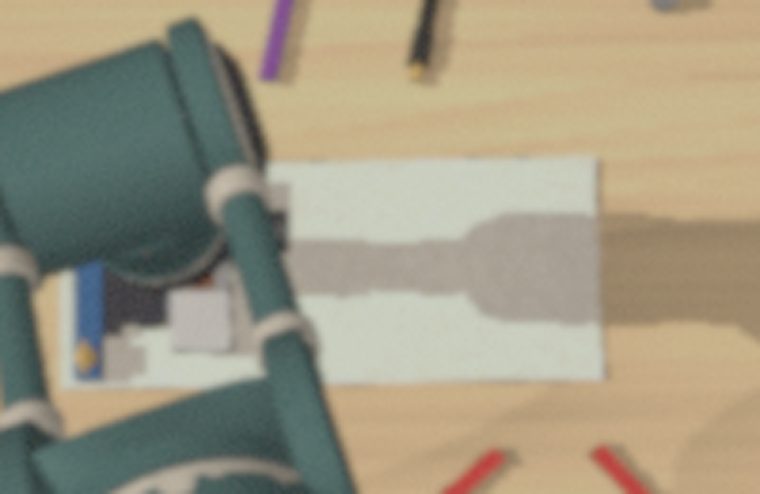

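The row looks closed on the stop, with 9.9 N at the wrist. Up to 3 N of upward force suggests some of that goes into friction, so I'll add a touch more and hold.

>>> carry_out([
  {"delta_pos":[0.0004,0,0],"dr":[0,0,0]},
  {"delta_pos":[0,0,0],"dr":[0,0,0]},
  {"delta_pos":[0,0,0],"dr":[0,0,0]},
])

```text
time: 18.62
tool_pos: [0.5654, 0.208, 0.0306]
tcp_rot: [2.219, 2.221, -0.006]
wrist_force: [-0.5, -10.3, 2.1]
width: 0.215
```

>>> carry_out([
  {"delta_pos":[0.0004,0,0],"dr":[0,0,0]},
  {"delta_pos":[0,0,0],"dr":[0,0,0]},
  {"delta_pos":[0,0,0],"dr":[0,0,0]},
  {"delta_pos":[0,0,0],"dr":[0,0,0]},
  {"delta_pos":[0,0,0],"dr":[0,0,0]},
  {"delta_pos":[0,0,0],"dr":[0,0,0]},
])

```text
time: 19.38
tool_pos: [0.5654, 0.2081, 0.0307]
tcp_rot: [2.218, 2.22, -0.007]
wrist_force: [-0.3, -11.5, 3.0]
width: 0.218
```

```bash
python3 plan.py
```

```text
t 19.38 pos [0.5654 0.2081 0.0307] yaw 1.5718 tilt z [-0.001  -0.0051 -1.    ] F [ -0.2796 -11.4549   2.9562] T [-2.4998  0.0468 -0.1284] w 0.218 q [ 0.3142  0.2814  1.9069 -0.0056  0.9558 -1.2544]
```

Held about 11 N for over half a second. Now I back off and lift.

>>> carry_out([
  {"delta_pos":[-0.0015,0,0],"dr":[0,0,0]},
  {"delta_pos":[-0.0015,0,0],"dr":[0,0,0]},
  {"delta_pos":[-0.0015,0,0],"dr":[0,0,0]},
  {"delta_pos":[-0.004,0,0],"dr":[0,0,0]},
  {"delta_pos":[-0.01,0,0],"dr":[0,0,0]},
  {"delta_pos":[-0.02,0,0],"dr":[0,0,0]},
  {"delta_pos":[0,0,0],"dr":[0,0,0]},
  {"delta_pos":[0,0,-0.03],"dr":[0,0,0]},
  {"delta_pos":[0,0,-0.04],"dr":[0,0,0]},
  {"delta_pos":[0,0,0],"dr":[0,0,0]},
])

```text
time: 20.62
tool_pos: [0.5693, 0.1735, 0.1048]
tcp_rot: [2.219, 2.218, 0.012]
wrist_force: [0.0, 1.3, -2.2]
width: 0.221
```

```bash
python3 plan.py 0.638 -0.248 0.105 1.381; python3 look2.py s
```

```text
t 20.62 pos [0.5693 0.1735 0.1048] yaw 1.5705 tilt z [ 0.0084  0.0024 -1.    ] F [ 0.0202  1.3194 -2.2014] T [-0.002  -0.0552 -0.0133] w 0.221 q [ 0.2538  0.1803  1.8785  0.0003  1.0741 -1.3168]
dr [ 0.0081 -0.0032  0.1895]  shift after turn [-0.401   0.147  -0.0002]
```

View pics/s_scene.png

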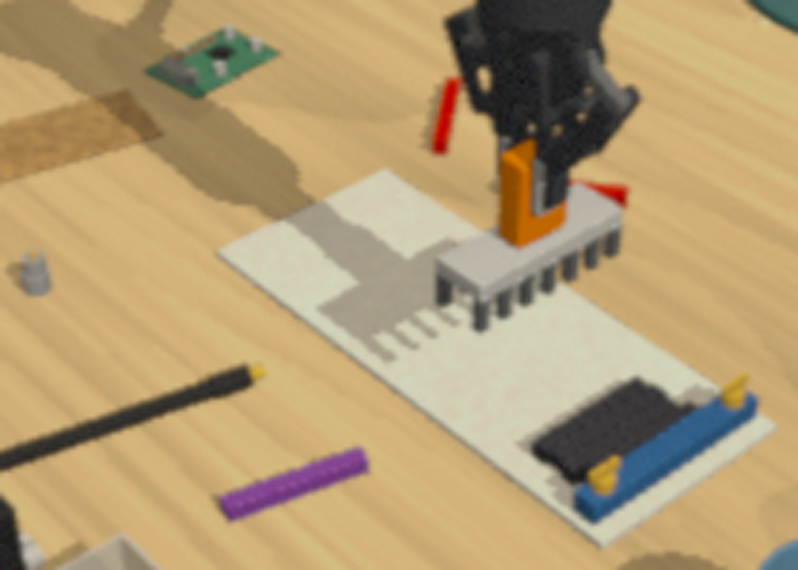

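The row looks tight and straight against the stop. Now I carry the rake back to its pad.

>>> carry_out([
  {"delta_pos":[0,0,0],"dr":[0,0,0.095]},
  {"delta_pos":[0,0,0],"dr":[0,0,0.095]},
  {"delta_pos":[-0.05,0.0188,0],"dr":[0,0,0]},
  {"delta_pos":[-0.05,0.0188,0],"dr":[0,0,0]},
  {"delta_pos":[-0.05,0.0188,0],"dr":[0,0,0]},
  {"delta_pos":[-0.05,0.0188,0],"dr":[0,0,0]},
  {"delta_pos":[-0.05,0.0188,0],"dr":[0,0,0]},
  {"delta_pos":[-0.05,0.0188,0],"dr":[0,0,0]},
  {"delta_pos":[-0.05,0.0188,0],"dr":[0,0,0]},
  {"delta_pos":[-0.05,0.0188,0],"dr":[0,0,0]},
])

```text
time: 21.98
tool_pos: [0.6363, -0.2494, 0.0976]
tcp_rot: [-2.419, -1.998, 0.003]
wrist_force: [1.1, 0.6, -1.0]
width: 0.219
```

>>> carry_out([
  {"delta_pos":[0,0,0.03],"dr":[0,0,0]},
  {"delta_pos":[0,0,0.025],"dr":[0,0,0]},
  {"delta_pos":[0,0,0],"dr":[0,0,0]},
])

```text
time: 22.35
tool_pos: [0.6334, -0.2468, 0.0398]
tcp_rot: [-2.415, -1.994, 0.007]
wrist_force: [0.0, -0.2, -2.2]
width: 0.218
```

```bash
python3 plan.py 0.638 -0.248 0.025 1.381; python3 look.py t
python3 - <<'E'
from ov import *
c=bot.read_camera("top");f=c["frame"]; h=cv2.cvtColor(f,cv2.COLOR_RGB2HSV)
H,S,V=[h[...,i].astype(int) for i in range(3)]
roi=np.zeros(H.shape,bool); roi[165:240,155:315]=1
for k in blobs((V<70)&roi,15): print("rods",np.round(rect(c,k,.018),4))
cv2.imwrite("pics/row.png",cv2.resize(f[165:240,155:255,::-1],None,fx=8,fy=8,interpolation=cv2.INTER_CUBIC))
E
```

```text
t 22.35 pos [ 0.6334 -0.2468  0.0398] yaw 1.3804 tilt z [-0.0094  0.0042 -0.9999] F [ 0.004  -0.2298 -2.2429] T [-0.0156  0.0465  0.0544] w 0.218 q [-0.4083  0.4058  1.7176  0.0001  1.0285 -1.7888]
dr [-0.01   -0.0023 -0.0006]  shift after turn [-0.0003  0.0047  0.0148]
22.35 [ 0.6334 -0.2468  0.0398] [ 0.   -0.23 -2.24] 0.218
rods [ 0.5681  0.2508 95.9273 52.6993  0.0836]
```

View pics/t_scene.png

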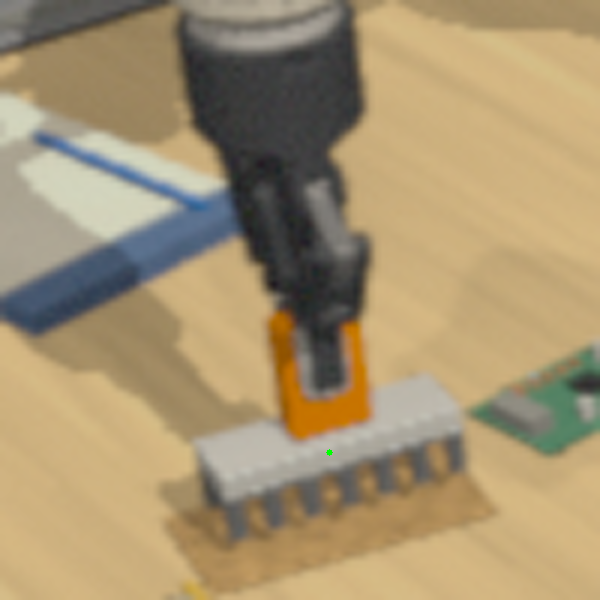

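View pics/row.png

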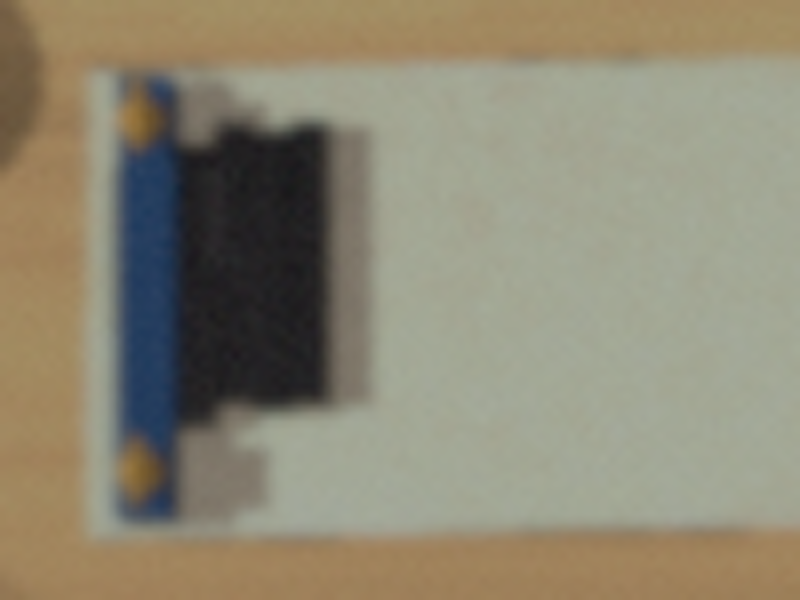

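The top view shows the row as one solid block, right edge at x=325 in the crop and parallel to the stop. The rake hangs over the pad, so I lower it until I feel contact.

>>> carry_out([
  {"delta_pos":[0,0,0.01],"dr":[0,0,0]},
  {"delta_pos":[0,0,0.005],"dr":[0,0,0]},
  {"delta_pos":[0,0,0.002],"dr":[0,0,0]},
  {"delta_pos":[0,0,0],"dr":[0,0,0]},
  {"delta_pos":[0,0,0],"dr":[0,0,0]},
])

```text
time: 23.12
tool_pos: [0.6381, -0.2485, 0.0288]
tcp_rot: [2.422, 2.001, 0.0]
wrist_force: [-0.5, -0.6, -2.8]
width: 0.215
```

```bash
python3 plan.py 0.638 -0.248 0.025 1.381; python3 look.py u
```

```text
t 23.12 pos [ 0.6381 -0.2485  0.0288] yaw 1.381 tilt z [ 0.0004 -0.0002 -1.    ] F [-0.4539 -0.6139 -2.7593] T [ 0.0392  0.0143 -0.0187] w 0.215 q [-0.4077  0.4188  1.7221 -0.      1.0002 -1.7887]
dr [0.0004 0.0001 0.    ]  shift after turn [ 0.0005 -0.0002  0.0038]
23.125 [ 0.6381 -0.2485  0.0288] [-0.45 -0.61 -2.76] 0.215
```

View pics/u_scene.png

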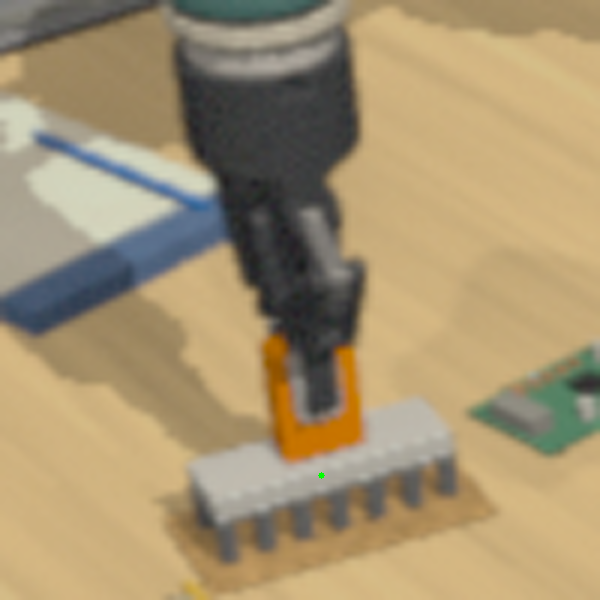

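>>> carry_out([
  {"delta_pos":[0,0,0.001],"dr":[0,0,0]},
  {"delta_pos":[0,0,0.001],"dr":[0,0,0]},
  {"delta_pos":[0,0,0.001],"dr":[0,0,0]},
  {"delta_pos":[0,0,0],"dr":[0,0,0]},
])

```text
time: 23.72
tool_pos: [0.6378, -0.2484, 0.0257]
tcp_rot: [-2.422, -2.001, 0.0]
wrist_force: [-1.1, -0.2, 1.0]
width: 0.219
```

>>> carry_out([
  {"delta_pos":[0,0,0.0003],"dr":[0,0,0]},
  {"delta_pos":[0,0,0],"dr":[0,0,0]},
], grip=0.05, force=20)

```text
time: 23.98
tool_pos: [0.6379, -0.2484, 0.0258]
tcp_rot: [2.422, 2.001, 0.0]
wrist_force: [-3.6, 0.7, 3.9]
width: 0.219
```

>>> carry_out([
  {"delta_pos":[0,0,0],"dr":[0,0,0]},
  {"delta_pos":[0,0,0],"dr":[0,0,0]},
  {"delta_pos":[0,0,0],"dr":[0,0,0]},
  {"delta_pos":[0,0,0],"dr":[0,0,0]},
  {"delta_pos":[0,0,0],"dr":[0,0,0]},
], grip=0.7)

```text
time: 24.6
tool_pos: [0.6379, -0.2484, 0.0251]
tcp_rot: [-2.422, -2.001, 0.0]
wrist_force: [0.3, -0.9, -0.2]
width: 0.702
```

```bash
python3 look.py v
```

```text
24.6 [ 0.6379 -0.2484  0.0251] [ 0.26 -0.95 -0.2 ] 0.702
```

View pics/v_scene.png

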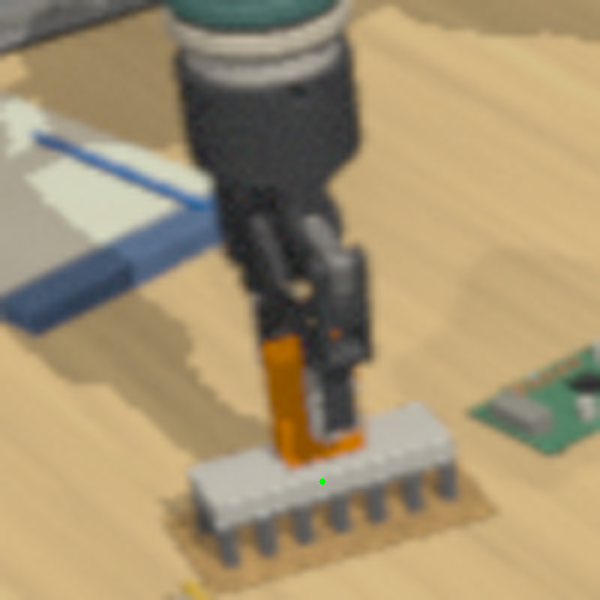

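The rake is standing free with the fingers open on both sides of the grip. I'll retreat upwards and then to the side for a clear view.

>>> carry_out([
  {"delta_pos":[0,0,-0.02],"dr":[0,0,0]},
  {"delta_pos":[0,0,-0.04],"dr":[0,0,0]},
  {"delta_pos":[0,0,-0.05],"dr":[0,0,0]},
  {"delta_pos":[0,0,-0.05],"dr":[0,0,0]},
  {"delta_pos":[0,-0.05,-0.01],"dr":[0,0,0]},
  {"delta_pos":[0,-0.05,0],"dr":[0,0,0]},
  {"delta_pos":[0,-0.05,0],"dr":[0,0,0]},
  {"delta_pos":[0,0,0],"dr":[0,0,0]},
  {"delta_pos":[0,0,0],"dr":[0,0,0]},
])

```text
time: 25.82
tool_pos: [0.4915, -0.2206, 0.197]
tcp_rot: [2.42, 1.999, 0.002]
wrist_force: [-0.6, -0.7, 0.3]
width: 0.7
```

```bash
python3 plan.py
python3 - <<'E'
from ov import *
c=bot.read_camera("top");a=bot.read_camera("scene")
x,y,t=.638,-.249,-.19
for n,cc,(u0,u1,v0,v1) in(("t",c,(350,410,120,200)),("s",a,(120,200,100,175))):
    k=7; img=cv2.resize(cc["frame"][v0:v1,u0:u1,::-1],None,fx=k,fy=k,interpolation=cv2.INTER_CUBIC)
    for args,col in(((x,y,t,.04,.02,.038,.096),(0,255,0)),((.6344,-.2505,-.214,.14,.07,0,.004),(255,0,255))): draw(img,cc,box(*args),k,np.array([u0,v0]),col)
    cv2.imwrite(f"pics/fin_{n}.png",img)
cv2.imwrite("pics/fin_full.png",a["frame"][:,:,::-1])
cv2.imwrite("pics/fin_row.png",cv2.resize(c["frame"][165:240,155:255,::-1],None,fx=8,fy=8,interpolation=cv2.INTER_CUBIC))
E
python3 - <<'E'
import cv2
a=cv2.imread('pics/fin_t.png');b=cv2.imread('pics/fin_s.png')
import numpy as np
h=max(a.shape[0],b.shape[0]);f=lambda i:np.pad(i,((0,h-i.shape[0]),(0,0),(0,0)))
m=np.hstack([f(a),f(b)]);m=cv2.resize(m,None,fx=.8,fy=.8);cv2.imwrite('pics/fin_both.png',m)
E
```

```text
t 25.82 pos [ 0.4915 -0.2206  0.197 ] yaw 1.3807 tilt z [ 0.0032 -0.0015 -1.    ] F [-0.6257 -0.689   0.2502] T [ 0.0587 -0.0077  0.0196] w 0.7 q [-0.4681  0.0018  1.8952  0.0002  1.2411 -1.8489]
```

View pics/fin_both.png

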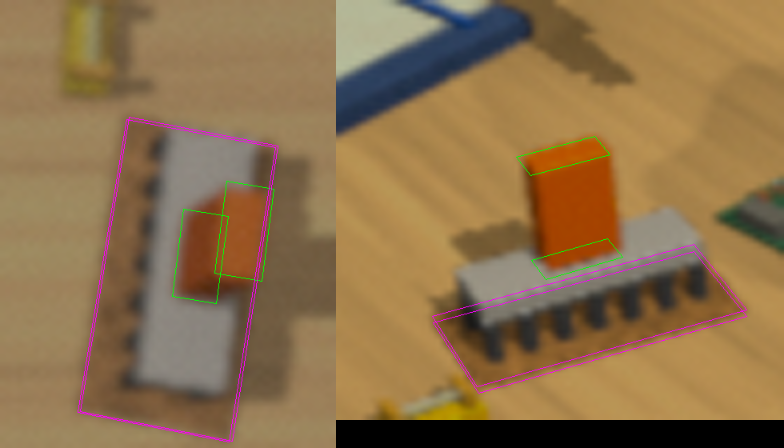

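View pics/fin_full.png

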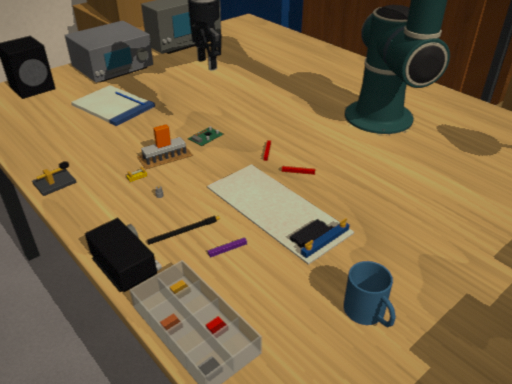

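View pics/fin_row.png

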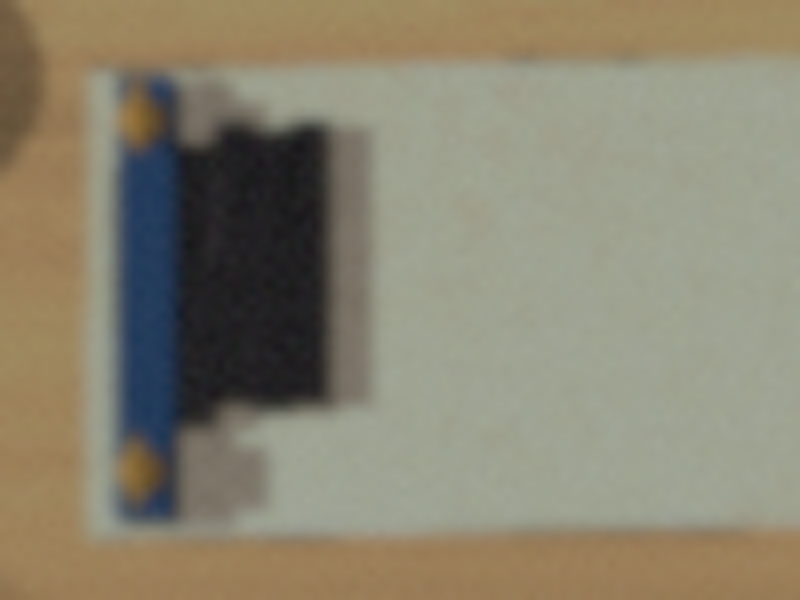

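```bash
python3 -c "
from workcell import bot
print(bot.finish_job())"
```

```text
the job is handed in; nothing more can be done
None
```

I combed the four rods into one row against the stop, put the rake back on its pad and released it, then handed the job in at about 26 s of the 58 s allowed. No verdict was reported.

- **Press:** I felt the stop with the rake centre at y ≈ 0.2075 m. The wrist force then rose slowly to 10–11.5 N and stayed there for about 1 s; no reading went over 11.5 N. The rake-to-rod force itself was not measured. Up to about 5 N of vertical force built up during the press, probably from the tines bearing on the tray, so the force on the rods may have been slightly below the wrist reading.
- **Row:** In the last top view the rods form one solid block against the stop, with its outer edge parallel to it. I judged straightness by eye: my rectangle fit on that block gave 0.084 rad, over the 0.06 rad limit. I put that down to the rods' staggered ends. Individual rods can't be told apart in that view.
- **Rake:** It stands upright and released on the pad, about 5–8 mm from the pad's centre by camera estimate. The gripper is well clear of it.
- **Other things on the desk:** The board, antenna, adapter, fuse holder and mug look unmoved in the before and after pictures; I did not measure them.
- **Disagreement:** The cameras showed the fingertips about 33 mm higher than the reported tool height. The grasp confirmed the cameras (jaw opening 19 mm, pads on the middle of the grip), so I worked all heights relative to the grasp pose.

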